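# Restock the covered counter dispenser

### The job

First get every old square-cornered carton out of the covered dispenser (the spring paddle behind a lane pushes its carton out at the mouth) and put them all down inside the returns crate. Only then load every round-ended tin from the counter lengthwise into a free lane, sliding it in under the clear cover until it is fully home, flush with the mouth. Let the paddles spring back and leave the other goods on the counter standing where they are.

Things in the scene. Friction and masses are not known exactly. Their poses are not given: they have to be found in the camera images.
- dispenser: Fixed wooden counter dispenser, 232 mm wide (its x), with three straight lanes side by side along its +y, centre lines at its x = -76, 0, +76 mm. Origin: on the table plane, under the middle of the front edge of its clear cover (the mouth, y = 0). The lanes' floor is 10 mm above the table and runs on before the mouth as an open flat apron to y = -112.
- lane_floor (a point): On the middle lane's floor at the mouth, 10 mm above the table. Each lane is 46 mm wide between 46 mm high wooden walls and 101 mm deep, from the mouth to the ejector's face. The walls' noses start at the mouth and are bevelled over 15 mm as a lead-in.
- cover_edge (a point): Middle of the cover's front edge, on its top, 62 mm above the table. The clear cover is 6 mm thick (underside 46 mm above the lanes' floor) and spans all lanes from y = 0 to y = 118 of the dispenser.
- crate: Returns crate, fixed, open-topped plywood, 214 (its x) x 164 (its y) x 52 mm tall, walls and floor 6 mm thick. Origin: centre of its underside.
- eject0 (a joint): Spring ejector of the lane at the dispenser's x = -76 mm: 0 = at rest, 0.05 m = fully pressed; it slides along the dispenser's -y and pushes what is in the lane out of the mouth by as much. 2 N to start, 8 N fully pressed; springs back when let go.
- paddle0 (a point): Middle of the outer (dispenser +y) face of the upright black paddle of ejector eject0, 40 mm wide and 8 mm thick, from 13 to 75 mm above the table; it is 178 mm behind the mouth at rest. Push it along the dispenser's -y.
- eject1 (a joint): Spring ejector of the lane at the dispenser's x = 0 mm: 0 = at rest, 0.05 m = fully pressed; it slides along the dispenser's -y and pushes what is in the lane out of the mouth by as much. 2 N to start, 8 N fully pressed; springs back when let go.
- paddle1 (a point): Middle of the outer (dispenser +y) face of the upright black paddle of ejector eject1, 40 mm wide and 8 mm thick, from 13 to 75 mm above the table; it is 178 mm behind the mouth at rest. Push it along the dispenser's -y.
- eject2 (a joint): Spring ejector of the lane at the dispenser's x = 76 mm: 0 = at rest, 0.05 m = fully pressed; it slides along the dispenser's -y and pushes what is in the lane out of the mouth by as much. 2 N to start, 8 N fully pressed; springs back when let go.
- paddle2 (a point): Middle of the outer (dispenser +y) face of the upright black paddle of ejector eject2, 40 mm wide and 8 mm thick, from 13 to 75 mm above the table; it is 178 mm behind the mouth at rest. Push it along the dispenser's -y.
- carton0: Old square-cornered cardboard carton with a paper band, 40 (x) x 100 (y) x 40 mm tall, 0.15 kg; it starts inside a lane, long side along the lane, its end flush with the mouth. Origin: centre of its underside. May be absent.
- carton1: Old square-cornered cardboard carton with a paper band, 40 (x) x 100 (y) x 40 mm tall, 0.15 kg; it starts inside a lane, long side along the lane, its end flush with the mouth. Origin: centre of its underside. May be absent.
- carton2: Old square-cornered cardboard carton with a paper band, 40 (x) x 100 (y) x 40 mm tall, 0.15 kg; it starts inside a lane, long side along the lane, its end flush with the mouth. Origin: centre of its underside. May be absent.
- tin0: Fresh round-ended metal pencil tin (oblong with half-round ends of 20 mm radius), 40 (x) x 100 (y, with the ends) x 40 mm tall, 0.2 kg; it starts on the counter. Origin: centre of its underside. May be absent.
- tin1: Fresh round-ended metal pencil tin (oblong with half-round ends of 20 mm radius), 40 (x) x 100 (y, with the ends) x 40 mm tall, 0.2 kg; it starts on the counter. Origin: centre of its underside. May be absent.
- tin2: Fresh round-ended metal pencil tin (oblong with half-round ends of 20 mm radius), 40 (x) x 100 (y, with the ends) x 40 mm tall, 0.2 kg; it starts on the counter. Origin: centre of its underside. May be absent.
- mug: Bystander: blue ceramic mug, 80 mm across, 90 mm tall. Origin: centre of its underside.
- horse: Bystander: red wooden horse figure, about 110 mm long, 112 mm tall. Origin: centre of its underside.
- jar: Bystander: amber glass jar with steel cap, 70 mm across, 100 mm tall. Origin: centre of its underside.
- globe: Bystander: glass snow globe, 72 mm across, 97 mm tall. Origin: centre of its underside.
- tape_dispenser: Bystander: black tape dispenser, 50 x 130 mm, 76 mm tall. Origin: centre of its underside.
Not all that is in view belongs to the job. Leave any green look-alike of the tin2 alone.

How it is judged:
By the outcome, as a careful person would: the job done as asked, in the order asked, and still so for the second after the job is handed in, with the robot touching nothing.
Of carton0, carton1, carton2 only 1 to 2 are there at a start; the rules pass over those that are not, and their reading is None.
Of tin0, tin1, tin2 only 2 to 3 are there at a start; the rules pass over those that are not, and their reading is None.
At some moment in a run one of tin0, tin1, tin2 may be knocked a few centimetres aside while the robot is not near it.
Once in a run the grip may slacken for a moment while it holds something.
It also fails if it takes over 210 s, if anything falls off the work surface, if the arm or the gripper's body presses on something with over 40 N, if the wrist force passes 120 N, or if a joint passes its speed limit or range.

### The arm

A 6-joint arm with a two-finger parallel gripper is mounted at the origin on the work surface. World frame = base frame: x ahead of the robot, y to its left, z up, the work surface at z = 0. Lengths are in m, angles in degrees, forces in N, time in s.
With the tool pointing down it reaches from about 0.375 to 0.825 m from the base axis. Payload 5.5 kg.
Tool frame: the origin (TCP) lies at the very end of the fingers, on their centre line; the grasp point (between the pads) lies 19 mm behind it; z points along the fingers, y is the direction in which the jaws open and shut (so a half turn about z gives the same grasp; the last joint's range is limited). The gripper opens to 85 mm and grips with 20 to 120 N. Pads are 22 mm wide; open, the fingers measure 114 mm over their backs; the gripper's body (76 mm by 85 mm) begins 54 mm behind the grasp point. The pads swing forward as they close: fully open they stand 13 mm farther back than shut.
Start: joints at [70.76, 17.962, -2.699, 69.339, 0, 90], TCP at [0.198, 0.566, 0.231] pointing down, gripper open.
Joint ranges: [-152.73, 152.73], [-39.44, 99.34], [-58.76, 71.6], [-118.89, 123.64], [-81.53, 83.1], [-180, 180]. Speed limits (degrees/s): [136.94, 136.94, 172.46, 180, 180, 180].

### API

Orientations are given as [roll, pitch, yaw] about the fixed x, y, z axes, in that order (R = Rz(yaw) Ry(pitch) Rx(roll)).
In Python, from cell import r, vision gives the robot as it stands.
- The arm moves only by the tool servo_tool, never from a script. Its argument "moves" is a list that holds one entry, the list of rows, each a list of 7 numbers: the shift along the tool's x, y, z each as a share of 0.2 m, from -1 to 1, then the turn, a rotation vector about the tool's x, y, z each as a share of pi/2 rad, from -1 to 1, then the finger opening in mm, from 0 to 85.4. In form: [[[x, y, z, wx, wy, wz, jaw], ...]]. A call has 1 to 8 rows; each row is the pose to reach, as a shift and turn from the pose measured when the call began, along the tool's axes at that moment; what a row does not reach only later rows make up. A row lasts 1/8 s, in which the tool goes at most 62.5 mm and 10.7 degrees, less where a joint would pass 70% of its speed; a pose out of reach is approached as far as the arm can. A call with a number of a shift or a turn outside -1 to 1 is refused whole. A call with a gripper value outside its range is refused whole. The fingers move at their own pace and stop on an object; the grip force is fixed at half the most. Time passes only in rows, so rows that repeat a pose let the fingers close. It gives the time, the measured TCP pose, the force and the opening at its end, in the units of the state.
- r.sense(): the state, without advancing time (a new reading comes with each control period).
- vision.snapshot(name): name is "side" or "top" or "wrist"; returns a dict with "img" (400x640x3 uint8, blue, green, red), "fx", "fy", "cx", "cy" (pixels), "R" (3x3) and "t" (3): a world point X has camera coordinates R X + t. Camera axes: x right, y down, z forward; pixel columns grow to the right and rows downward; lengths in m; the calibration is good to about 2 mm. The wrist camera is an equidistant fisheye: a pixel r from the principal point sees the ray r / f radians off the axis. A picture is of the moment at which its call begins. There is no depth.
- r.close_job(): hands the job in, once; it reports no verdict.
The state is a dict: "t": time; "joints": joint angles; "joint_vel": joint speeds; "effort": joint torques, N m; "ee_pos": TCP position; "ee_rot": TCP orientation; "force": force on the tool from outside, world axes, zero at the start; "ft_torque": the same for the moment, N m; "finger_gap": finger opening in m.
Only numpy, scipy, OpenCV 4.12 (cv2) and the standard library are available. Lean on these libraries where they do the work, as an engineer would, in place of code of your own. Each camera call takes 0.05 s, during which the arm holds its last target.

## Working session

There is one attempt and no reset: what is moved stays moved. The work goes in short steps, Python scripts to look and compute and a tool call to move; the robot and the scene stay as the last step left them, time stands still between calls to the robot, and variables do not carry over. Pictures are saved under pics/ and viewed, and the job is handed in when it is done.

Besides the shell and the picture viewer there is one more tool, called in YAML: its name, and indented under it one key for each argument. servo_tool: Moves the arm, as the interface text tells. Shift numbers are shares of 0.2 m and turn numbers shares of pi/2 rad, none past 1 either way. Its arguments: {"type":"object","properties":{"moves":{"type":"array"}},"required":["moves"]}

```bash
ls; mkdir -p pics; python3 - <<'E'
from cell import r, vision
import cv2
print(r.sense())
for n in ("side","top","wrist"):
    s=vision.snapshot(n); cv2.imwrite(f"pics/{n}0.png",s["img"])
    print(n,s["fx"],s["fy"],s["cx"],s["cy"],s["R"],s["t"])
E
```

```text
pics
{'t': 0.0, 'joints': array([ 7.07578719e+01,  1.80018268e+01, -2.75430252e+00,  6.93384168e+01,
        6.40766307e-04,  9.00006408e+01]), 'joint_vel': array([ 0.10852194,  0.0171506 ,  0.05494972, -0.04302159,  0.03675784,
       -0.09714215]), 'effort': array([-1.64317455e-03, -5.39589608e+01,  3.39747798e+01,  1.95669592e-02,
       -1.05945960e-04,  1.98781015e-05]), 'ee_pos': array([0.19754652, 0.56594737, 0.23045872]), 'ee_rot': array([-1.79905454e+02, -6.39708072e-04,  1.60757230e+02]), 'force': array([ 0.93089571, -0.16147776, -0.08794578]), 'ft_torque': array([ 0.02241043, -0.00382912,  0.03481947]), 'finger_gap': 0.08541548529089027}
side 504.93462719809173 504.93462719809173 322.297285884302 194.39929946932443 [[ 0.92208038 -0.38699195 -0.00223871]
 [-0.29401494 -0.6967604  -0.65427836]
 [ 0.25164061  0.60395545 -0.7562505 ]] [-0.52373737  0.17008982  1.64780156]
top 515.4933438565274 515.4933438565274 312.75227961279865 199.38021420166123 [[ 0.06521181 -0.99786914  0.00214658]
 [-0.97769706 -0.06432362 -0.19992733]
 [ 0.19963939  0.01093891 -0.97980838]] [-0.08390471  0.55563432  1.57066158]
wrist 309.70691628693146 309.70691628693146 318.803550117092 202.82111360500866 [[ 0.33088944  0.94366737 -0.00201666]
 [ 0.90660713 -0.31730008  0.27818011]
 [ 0.26186961 -0.09387518 -0.96052681]] [-0.6000952  -0.03589286  0.37994979]
```

View pics/side0.png

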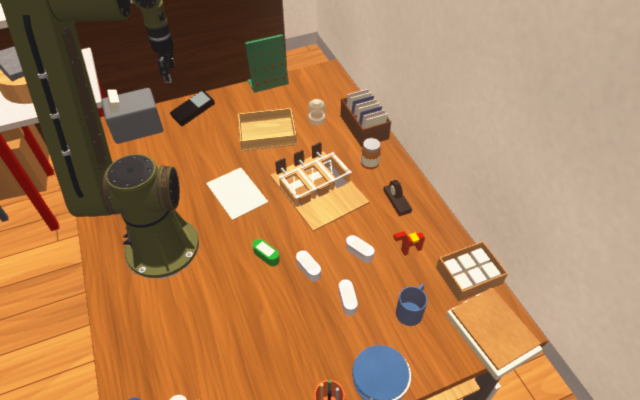

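View pics/top0.png

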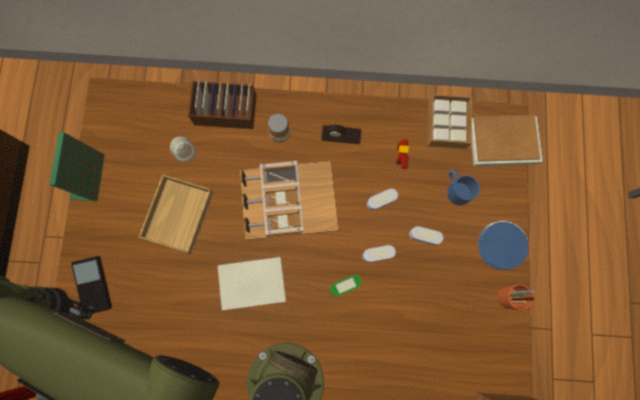

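View pics/wrist0.png

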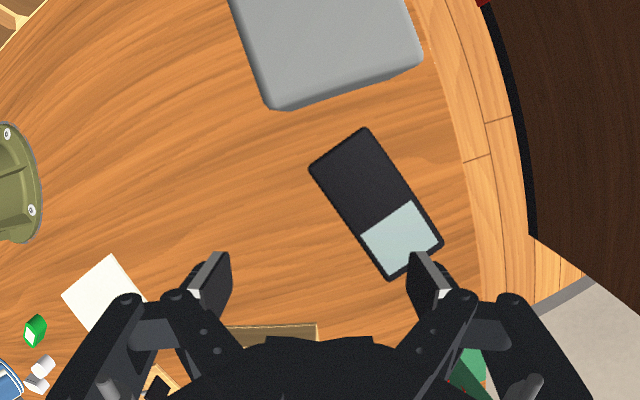

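The top view shows the dispenser at about (285,200) with its mouth to the right, the crate at (175,213), and three white tins at (382,199), (426,236) and (379,254). The green look-alike is at (345,286). The carton candidates are whatever sits in the lanes around (283,200). Next I'll crop in on these.

```bash
python3 - <<'E'
import cv2
t=cv2.imread("pics/top0.png"); s=cv2.imread("pics/side0.png")
cv2.imwrite("pics/c1.png",cv2.resize(t[150:250,230:350],None,fx=6.6,fy=6,interpolation=cv2.INTER_CUBIC)[:600,:800])
cv2.imwrite("pics/c2.png",cv2.resize(s[130:240,260:390],None,fx=6,fy=5.4,interpolation=cv2.INTER_CUBIC))
cv2.imwrite("pics/c3.png",cv2.resize(t[170:310,320:460],None,fx=4,fy=4,interpolation=cv2.INTER_CUBIC))
E
```

```text
(no output)
```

View pics/c1.png

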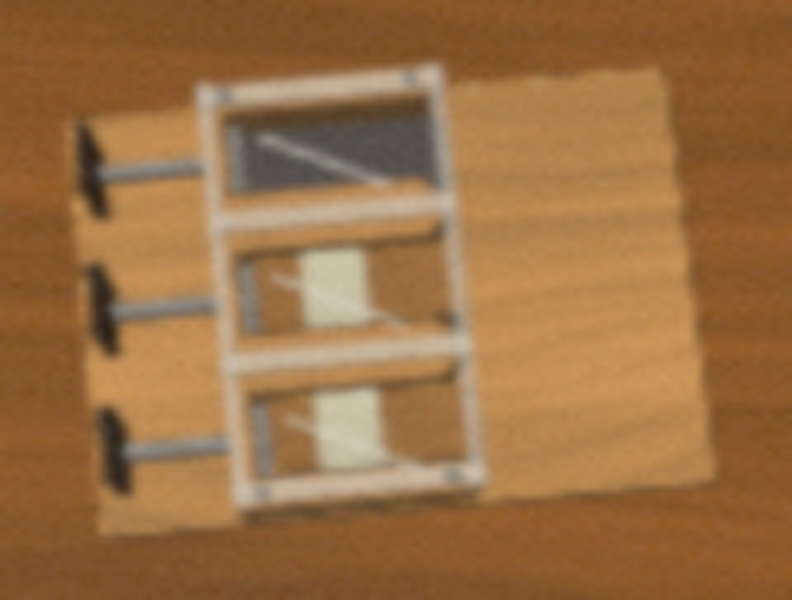

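View pics/c2.png

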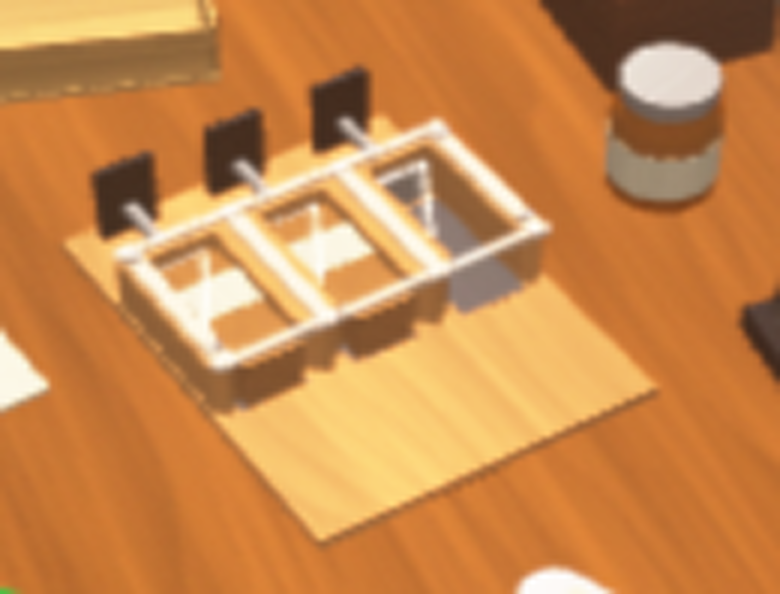

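View pics/c3.png

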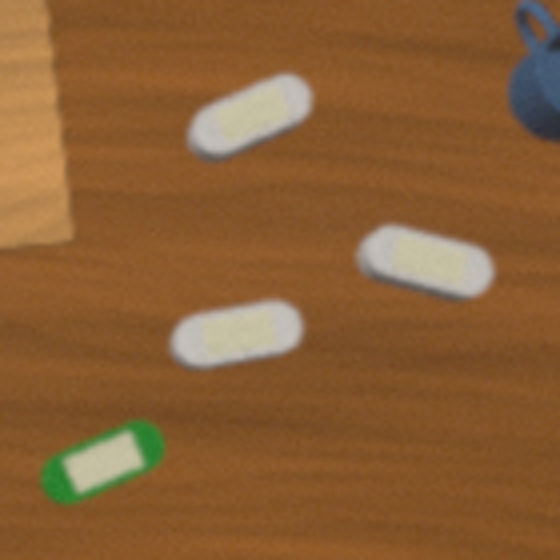

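Both lower lanes, middle (285,198) and near (285,222), hold a brown carton with a paper band. The far lane is empty, with only a dark floor. The tins are the three white ones, and the green one at (345,286) is the decoy.

```bash
cat > h.py <<'E'
import numpy as np, cv2
from scipy.spatial.transform import Rotation as Ro
from cell import r, vision
def ray(s,p,fish=False):
    p=np.asarray(p,float); x=(p[0]-s["cx"])/s["fx"]; y=(p[1]-s["cy"])/s["fy"]
    if fish:
        th=np.hypot(x,y); k=np.sin(th)/th if th>1e-9 else 1; d=np.array([x*k,y*k,np.cos(th)])
    else: d=np.array([x,y,1.])
    return -s["R"].T@s["t"], s["R"].T@d
def onz(s,p,z,fish=False):
    c,d=ray(s,p,fish); return c+d*(z-c[2])/d[2]
def proj(s,X,fish=False):
    c=s["R"]@np.asarray(X)+s["t"]
    if fish:
        rr=np.hypot(c[0],c[1]); th=np.arctan2(rr,c[2]); return np.array([s["cx"]+s["fx"]*th*c[0]/rr,s["cy"]+s["fy"]*th*c[1]/rr])
    return np.array([s["cx"]+s["fx"]*c[0]/c[2],s["cy"]+s["fy"]*c[1]/c[2]])
def tri(sa,pa,sb,pb):
    a,u=ray(sa,pa); b,v=ray(sb,pb); u/=np.linalg.norm(u); v/=np.linalg.norm(v)
    k=np.linalg.lstsq(np.stack([u,-v],1),b-a,rcond=None)[0]
    A=a+u*k[0];B=b+v*k[1]; return (A+B)/2,np.linalg.norm(A-B)
def white(img):
    hsv=cv2.cvtColor(img,cv2.COLOR_BGR2HSV); return ((hsv[...,1]<90)&(hsv[...,2]>130)).astype(np.uint8)*255
def go(pos,yaw,st=None):
    "print the shares for reaching pos/yaw, tool down"
    st=st or r.sense(); R=Ro.from_euler("xyz",st["ee_rot"],degrees=True)
    d=R.inv().apply(np.array(pos)-st["ee_pos"])/0.2
    q=(R.inv()*Ro.from_euler("xyz",[180,0,yaw],degrees=True)).as_rotvec()/(np.pi/2)
    print("go",np.round(pos,4),"yaw",round(yaw,1),"->",np.round(d,3),np.round(q,3),"rows>=",np.ceil(max(np.linalg.norm(d)*200/62.5,np.linalg.norm(q)*90/10.7)))
E
python3 - <<'E'
from h import *
S={n:vision.snapshot(n) for n in("top","side","wrist")}
t=S["top"]
st=r.sense();R=Ro.from_euler("xyz",st["ee_rot"],degrees=True)
print("wristcam in tool",R.inv().apply(-S["wrist"]["R"].T@S["wrist"]["t"]-st["ee_pos"]),"axis",R.inv().apply(S["wrist"]["R"][2]))
m=white(t["img"]);cv2.imwrite("pics/m.png",m)
n,l,stt,c=cv2.connectedComponentsWithStats(m)
for i in range(1,n):
    if stt[i,4]>60 and stt[i,4]<3000 and 150<c[i][0]<540 and 80<c[i][1]<310:
        cs,_=cv2.findContours((l==i).astype(np.uint8),cv2.RETR_EXTERNAL,cv2.CHAIN_APPROX_NONE)
        b=cv2.boxPoints(cv2.minAreaRect(cs[0])); 
        z=.04 
        print(stt[i,4],c[i].round(1),onz(t,c[i],z).round(4),[onz(t,p,z)[:2].round(3).tolist() for p in b])
P=lambda x,y:(230+x/6.6-.4,150+y/6-.4)
print("cover",[onz(t,P(*p),.062)[:2].round(4).tolist() for p in((200,85),(440,65),(485,485),(240,505))])
print("apron",[onz(t,P(*p),.010)[:2].round(4).tolist() for p in((72,115),(660,68),(715,478),(98,535))])
E
```

```text
wristcam in tool [ 0.07035097  0.00120166 -0.14308834] axis [-0.27814582 -0.00111527  0.96053821]
786 [449.5 113. ] [ 0.8835 -0.4789  0.04  ] [[0.929, -0.424], [0.936, -0.533], [0.838, -0.534], [0.831, -0.425]]
252 [277.1 121.8] [0.8152 0.0869 0.04  ] [[0.84, 0.119], [0.844, 0.06], [0.789, 0.055], [0.785, 0.114]]
495 [502.8 150.1] [ 0.7672 -0.6536  0.04  ] [[0.87, -0.548], [0.896, -0.778], [0.736, -0.781], [0.71, -0.555]]
407 [449.4 134.2] [ 0.8099 -0.4796  0.04  ] [[0.789, -0.424], [0.832, -0.426], [0.831, -0.536], [0.788, -0.533]]
227 [177.2 145.7] [0.7123 0.4049 0.04  ] [[0.673, 0.433], [0.749, 0.425], [0.74, 0.373], [0.664, 0.381]]
1025 [278.7 202.3] [0.5465 0.0605 0.04  ] [[0.66, 0.181], [0.688, 0.014], [0.462, -0.024], [0.435, 0.139]]
398 [382.2 198.3] [ 0.5813 -0.2679  0.04  ] [[0.576, -0.21], [0.625, -0.305], [0.586, -0.323], [0.537, -0.229]]
143 [280.2 197.4] [0.5627 0.0567 0.04  ] [[0.579, 0.082], [0.59, 0.047], [0.547, 0.033], [0.536, 0.068]]
425 [426.2 234.6] [ 0.4739 -0.4108  0.04  ] [[0.463, -0.354], [0.505, -0.363], [0.485, -0.469], [0.444, -0.459]]
428 [379. 253.] [ 0.4062 -0.2646  0.04  ] [[0.414, -0.207], [0.44, -0.31], [0.397, -0.32], [0.372, -0.217]]
2916 [251.  283.1] [0.2878 0.1256 0.04  ] [[0.336, 0.241], [0.376, 0.043], [0.24, 0.014], [0.201, 0.208]]
187 [345.4 285. ] [ 0.301  -0.1653  0.04  ] [[0.302, -0.132], [0.328, -0.184], [0.3, -0.198], [0.275, -0.146]]
cover [[0.6633, 0.1283], [0.682, 0.0134], [0.4585, -0.0239], [0.4406, 0.0903]]
apron [[0.6562, 0.1967], [0.7021, -0.0939], [0.477, -0.1339], [0.4268, 0.1626]]
```

View pics/m.png

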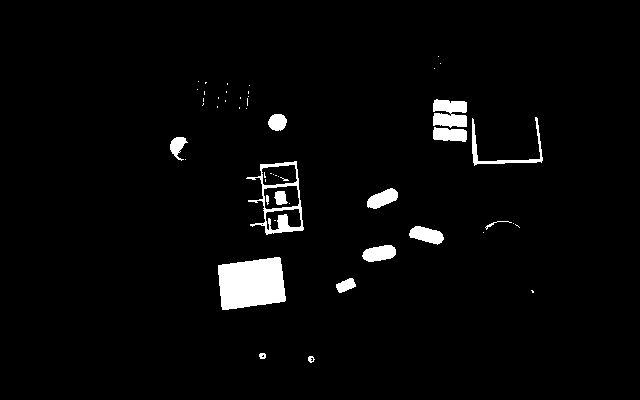

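The tins and cover corners agree with the given sizes: the cover comes out 227x116 mm and the mouth-to-apron distance 110 mm. The dispenser yaw is about 9.5°. Next I'll refine this with the side view and measure the crate.

```bash
cat >> h.py <<'E'
TH=9.5; M0=np.array([0.570,-0.0053])
def D(x,y,z):
    c,s=np.cos(np.radians(TH)),np.sin(np.radians(TH)); return np.array([M0[0]+c*x-s*y,M0[1]+s*x+c*y,z])
def invD(p):
    c,s=np.cos(np.radians(TH)),np.sin(np.radians(TH)); d=np.asarray(p)[:2]-M0; return np.array([c*d[0]+s*d[1],-s*d[0]+c*d[1]])
E
python3 - <<'E'
from h import *
t=cv2.imread("pics/top0.png");s=cv2.imread("pics/side0.png")
cv2.imwrite("pics/d1.png",cv2.resize(t[165:265,130:220],None,fx=6,fy=6,interpolation=cv2.INTER_CUBIC))
T=vision.snapshot("top");S=vision.snapshot("side")
P=lambda x,y:(260+x/6-.4,130+y/5.4-.4)
print("cover side",[invD(onz(S,P(*p),.062)).round(4).tolist() for p in((120,255),(437,125),(548,228),(218,362))])
print("apron side",[invD(onz(S,P(*p),.010)).round(4).tolist() for p in((320,541),(657,390))])
P=lambda x,y:(230+x/6.6-.4,150+y/6-.4)
print("cover top",[invD(onz(T,P(*p),.062)).round(4).tolist() for p in((200,85),(440,65),(485,485),(240,505))])
print("apron",[invD(onz(T,P(*p),.01)).round(4).tolist() for p in((72,115),(660,68),(715,478),(98,535))])
go(D(0,.03,.23),99.5)
E
```

```text
cover side [[-0.1101, 0.1122], [0.1111, 0.1137], [0.114, -0.0015], [-0.108, 0.0028]]
apron side [[-0.1128, -0.1132], [0.1158, -0.1144]]
cover top [[0.1141, 0.1163], [0.1135, -0.0001], [-0.113, 0.0001], [-0.1118, 0.1156]]
apron [[0.1184, 0.185], [0.1157, -0.1091], [-0.113, -0.1115], [-0.1135, 0.1893]]
go [0.565  0.0243 0.23  ] yaw 99.5 -> [-2.627 -1.954  0.006] [-0.     0.     0.681] rows>= 11.0
```

View pics/d1.png

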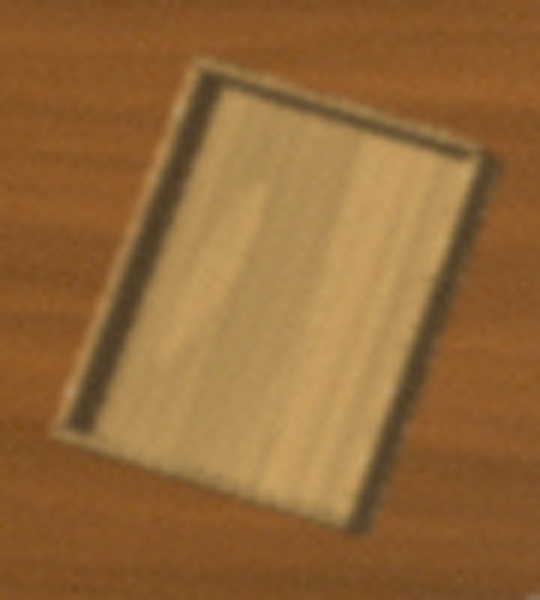

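```bash
python3 - <<'E'
from h import *
T=vision.snapshot("top")
c=[onz(T,(130+x/6-.4,165+y/6-.4),.052) for x,y in((198,58),(487,150),(352,525),(55,432))]
c=np.array(c)[:,:2];print(c.round(4)); print(np.linalg.norm(np.roll(c,-1,0)-c,axis=1),c.mean(0))
for i in range(4):
  d=np.roll(c,-1,0)[i]-c[i];print(np.degrees(np.arctan2(d[1],d[0])))
E
```

```text
[[0.611  0.4366]
 [0.5712 0.2779]
 [0.3691 0.3266]
 [0.4071 0.4859]]
[0.16361961 0.20782098 0.16376451 0.20980576] [0.48959293 0.3817474 ]
-104.09218664525636
166.43037807953104
76.60267207196534
-13.610849226461797
```

servo_tool:
  moves:
    - [[-0.9,-0.67,0,0,0,0.2,30],[-0.9,-0.67,0,0,0,0.2,30],[-0.9,-0.67,0,0,0,0.2,30],[-0.9,-0.67,0,0,0,0.2,30]]

```text
t: 0.95
ee_pos: [0.3246, 0.3783, 0.2315]
ee_rot: [180.0, 0.0, 142.7]
force: [0.8, 0.6, 0.7]
finger_gap: 0.0298
```

```bash
python3 -c "
from h import *
go(D(0,.03,.23),99.5)"
```

```text
go [0.565  0.0243 0.23  ] yaw 99.5 -> [-2.03  -0.678  0.008] [0.   0.   0.48] rows>= 7.0
```

servo_tool:
  moves:
    - [[-1,-0.34,0,0,0,0.3,5],[-1,-0.34,0,0,0,0.3,5],[-1,-0.34,0,0,0,0.3,5],[-1,-0.34,0,0,0,0.3,5]]

```text
t: 1.45
ee_pos: [0.4437, 0.2004, 0.2318]
ee_rot: [179.9, 0.1, 115.4]
force: [-0.4, 0.1, 0.3]
finger_gap: 0.0049
```

```bash
python3 -c "
from h import *
go(D(0,.03,.23),99.5)"
```

```text
go [0.565  0.0243 0.23  ] yaw 99.5 -> [-1.056  0.17   0.01 ] [0.001 0.001 0.177] rows>= 4.0
```

servo_tool:
  moves:
    - [[-1,0.17,0,0,0,0.177,5],[-1,0.17,0,0,0,0.177,5],[-1,0.17,0,0,0,0.177,5],[-1,0.17,0,0,0,0.177,5],[-1,0.17,0,0,0,0.177,5]]

```text
t: 2.08
ee_pos: [0.5604, 0.0337, 0.2317]
ee_rot: [180.0, 0.0, 99.4]
force: [-0.0, 0.1, -0.1]
finger_gap: 0.0051
```

```bash
python3 -c "
from h import *
W=vision.snapshot('wrist');cv2.imwrite('pics/w1.png',W['img'])
print(r.sense()['joints'])
for n,p in dict(cfl=(-.116,0,.062),cfr=(.116,0,.062),cbl=(-.116,.118,.062),cbr=(.116,.118,.062),p0=(-.076,.178,.075),p1=(0,.178,.075),p2=(.076,.178,.075)).items(): print(n,proj(W,D(*p),True).round(0))
"
```

```text
[ 3.53959555e+00  1.37108532e+01 -8.26295590e+00  6.80092824e+01
  8.93951807e-03  8.40676043e+01]
cfl [217. 221.]
cfr [425. 220.]
cbl [209. 113.]
cbr [432. 113.]
p0 [242.  51.]
p1 [321.  48.]
p2 [399.  51.]
```

View pics/w1.png

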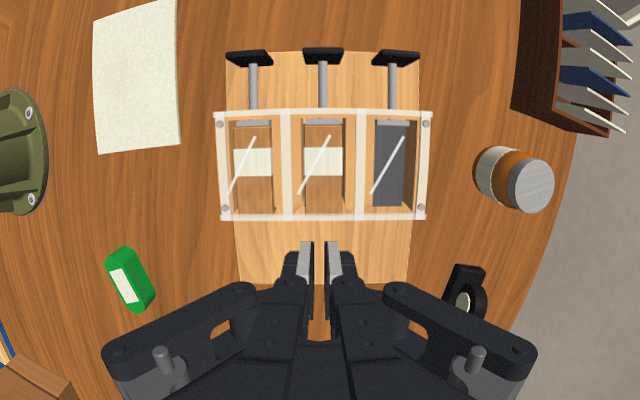

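Projected cover corners fall within 2–3 px (about 2 mm) of the seen ones, so I'll shift the dispenser by about 1 mm. I'll start with lane 0: the paddle top is at (249,57) in the wrist view.

```bash
cat >> h.py <<'E'
M0=D(0.001,0.001,0)[:2]
E
python3 -c "
from h import *
go(D(-.076,.212,.15),99.5); go(D(-.076,.212,.045),99.5)"
```

```text
go [0.4609 0.1924 0.15  ] yaw 99.5 -> [ 0.859 -0.358  0.409] [ 0. -0. -0.] rows>= 4.0
go [0.4609 0.1924 0.045 ] yaw 99.5 -> [ 0.859 -0.358  0.934] [ 0. -0. -0.] rows>= 5.0
```

servo_tool:
  moves:
    - [[0.86,-0.36,0.3,0,0,0,0],[0.86,-0.36,0.3,0,0,0,0],[0.86,-0.36,0.4,0,0,0,0],[0.86,-0.36,0.7,0,0,0,0],[0.86,-0.36,0.93,0,0,0,0],[0.86,-0.36,0.93,0,0,0,0]]

```text
t: 2.88
ee_pos: [0.4553, 0.1924, 0.0429]
ee_rot: [-179.6, 0.1, 99.7]
force: [0.5, -0.0, 0.8]
finger_gap: -0.0
```

```bash
python3 -c "
from h import *
W=vision.snapshot('wrist');cv2.imwrite('pics/w2.png',W['img'])
print(invD(r.sense()['ee_pos']))
go(D(-.076,.189,.045),99.5); go(D(-.076,.139,.045),99.5)"
```

```text
[-0.07875558  0.21304811]
go [0.4647 0.1697 0.045 ] yaw 99.5 -> [-0.12   0.014  0.002] [-0.002  0.     0.001] rows>= 1.0
go [0.4729 0.1204 0.045 ] yaw 99.5 -> [-0.37   0.013  0.002] [-0.002  0.     0.001] rows>= 2.0
```

View pics/w2.png

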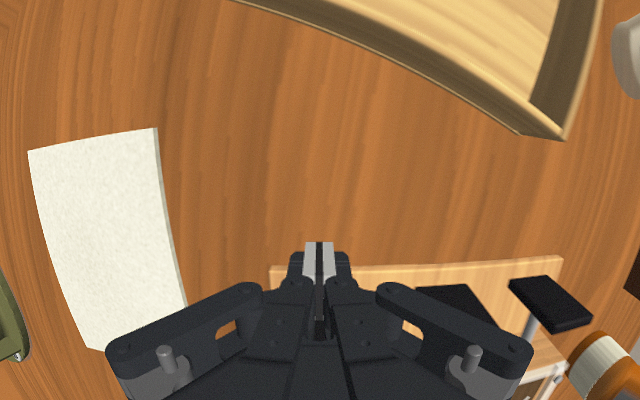

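Fingers are behind paddle 0, which the gripper hides; paddles 1 and 2 are visible at (450,300) and (550,300). Push now.

servo_tool:
  moves:
    - [[-0.08,0.014,0,0,0,0,0],[-0.14,0.014,0,0,0,0,0],[-0.2,0.014,0,0,0,0,0],[-0.25,0.014,0,0,0,0,0],[-0.3,0.014,0,0,0,0,0],[-0.34,0.014,0,0,0,0,0],[-0.36,0.014,0,0,0,0,0],[-0.36,0.014,0,0,0,0,0]]

```text
t: 3.92
ee_pos: [0.4749, 0.1237, 0.0477]
ee_rot: [179.9, -0.3, 99.6]
force: [-1.5, 6.9, 6.3]
finger_gap: -0.0002
```

```bash
python3 -c "
from h import *
print(invD(r.sense()['ee_pos']),r.sense()['force'])
s=vision.snapshot('side')['img'];cv2.imwrite('pics/s2.png',cv2.resize(s[110:250,240:400],None,fx=5,fy=4.2,interpolation=cv2.INTER_CUBIC))"
```

```text
[-0.0735294   0.14188144] [-1.54193033  6.9390285   6.31876892]
```

View pics/s2.png

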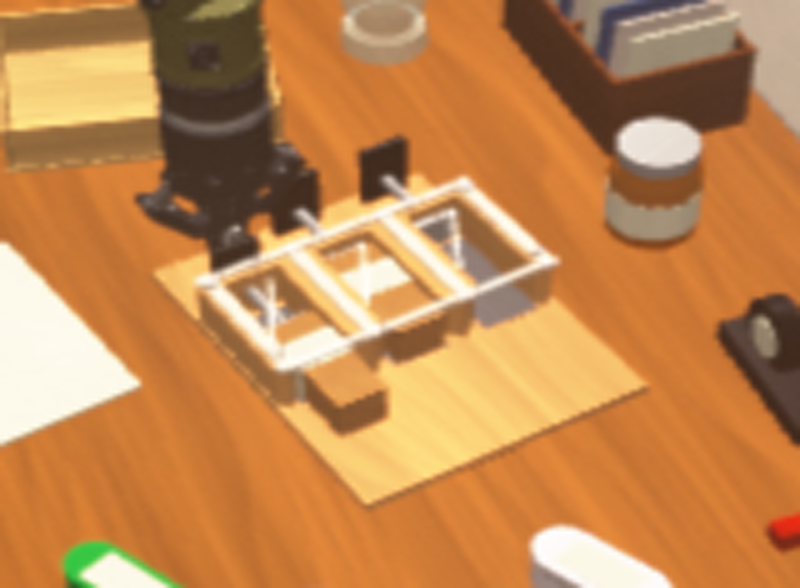

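Carton 0 sticks out about 45 mm at crop (345,395). I'll back off, shift 76 mm sideways and do lane 1.

servo_tool:
  moves:
    - [[0.2,0,0,0,0,0,0],[0.36,0,0,0,0,0,0],[0.36,0.1,0,0,0,0,0],[0.36,0.37,0,0,0,0,0],[0.36,0.37,0,0,0,0,0],[0.36,0.37,0,0,0,0,0]]

```text
t: 4.72
ee_pos: [0.536, 0.2058, 0.0485]
ee_rot: [180.0, -0.2, 99.5]
force: [-0.3, -0.5, -0.5]
finger_gap: -0.0
```

```bash
python3 -c "
from h import *
print(invD(r.sense()['ee_pos']),r.sense()['force'])
go(D(0,.139,.045),99.5)"
```

```text
[0.00027492 0.21283654] [-0.28061386 -0.46641274 -0.45600737]
go [0.5479 0.1329 0.045 ] yaw 99.5 -> [-0.369 -0.001  0.016] [ 0.001 -0.003 -0.   ] rows>= 2.0
```

servo_tool:
  moves:
    - [[-0.08,0,0.01,0,0,0,0],[-0.14,0,0.01,0,0,0,0],[-0.2,0,0.01,0,0,0,0],[-0.25,0,0.01,0,0,0,0],[-0.3,0,0.01,0,0,0,0],[-0.34,0,0.01,0,0,0,0],[-0.365,0,0.01,0,0,0,0],[-0.365,0,0.01,0,0,0,0]]

```text
t: 5.72
ee_pos: [0.5468, 0.1345, 0.0464]
ee_rot: [-180.0, -0.4, 99.5]
force: [-4.8, 6.8, 1.7]
finger_gap: 0.0002
```

servo_tool:
  moves:
    - [[0.2,0,0,0,0,0,0],[0.38,0,0,0,0,0,0],[0.38,0,0,0,0,0,0],[0.38,0,-0.3,0,0,0,0],[0.38,0,-0.5,0,0,0,30],[0.38,0,-0.6,0,0,0,55]]

```text
t: 6.48
ee_pos: [0.5359, 0.2073, 0.1698]
ee_rot: [179.8, -0.4, 99.4]
force: [-0.3, 0.5, -0.3]
finger_gap: 0.0356
```

```bash
python3 -c "
from h import *
print(invD(r.sense()['ee_pos']),r.sense()['force'])
go(D(-.076,-.03,.17),99.5)
s=vision.snapshot('side')['img'];cv2.imwrite('pics/s3.png',cv2.resize(s[110:250,240:400],None,fx=5,fy=4.2,interpolation=cv2.INTER_CUBIC))
T=vision.snapshot('top');t=T['img'];cv2.imwrite('pics/t3.png',cv2.resize(t[150:250,230:350],None,fx=6.6,fy=6,interpolation=cv2.INTER_CUBIC))"
```

```text
[0.00043608 0.21426948] [-0.25516539  0.53788938 -0.26121321]
go [ 0.5008 -0.0463  0.17  ] yaw 99.5 -> [-1.222 -0.381 -0.011] [ 0.002 -0.005 -0.001] rows>= 5.0
```

View pics/s3.png

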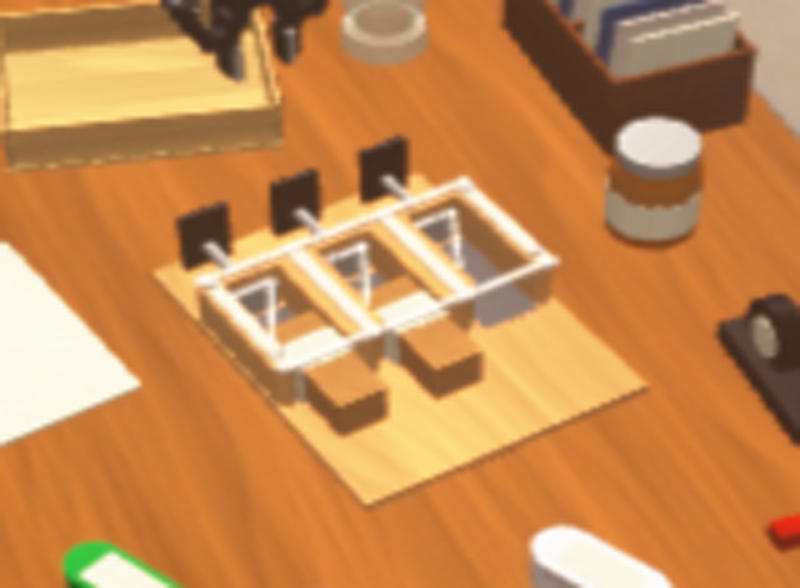

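View pics/t3.png

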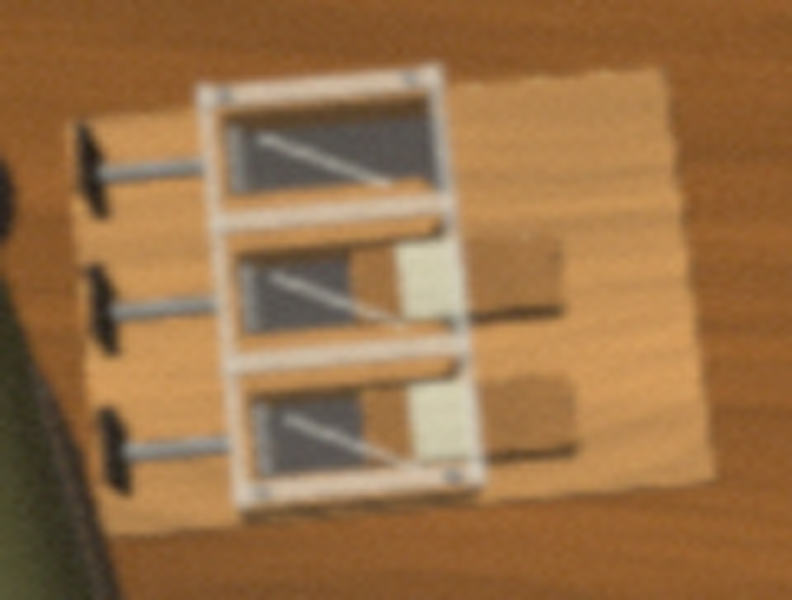

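Both cartons stand out about 48 mm at top-crop (530,415) and (515,275), and the paddles have sprung back. Next I grasp carton 0.

servo_tool:
  moves:
    - [[-0.98,-0.38,-0.05,0,0,0,58],[-0.98,-0.38,-0.05,0,0,0,58],[-0.98,-0.38,-0.05,0,0,0,58],[-0.98,-0.38,-0.05,0,0,0,58],[-0.98,-0.38,-0.05,0,0,0,58]]

```text
t: 7.2
ee_pos: [0.4922, -0.0005, 0.1768]
ee_rot: [179.8, -0.4, 99.2]
force: [-0.2, 0.7, -0.4]
finger_gap: 0.0583
```

```bash
python3 -c "
from h import *
print(invD(r.sense()['ee_pos']))
go(D(-.076,-.03,.17),99.5);go(D(-.076,-.03,.02),99.5)"
```

```text
[-0.0769155   0.01655851]
go [ 0.5008 -0.0463  0.17  ] yaw 99.5 -> [-0.233  0.006  0.032] [ 0.002 -0.005 -0.003] rows>= 1.0
go [ 0.5008 -0.0463  0.02  ] yaw 99.5 -> [-0.239  0.004  0.782] [ 0.002 -0.005 -0.003] rows>= 3.0
```

servo_tool:
  moves:
    - [[-0.23,0.005,0.05,0,0,0,58],[-0.23,0.005,0.15,0,0,0,58],[-0.23,0.005,0.3,0,0,0,58],[-0.23,0.005,0.3,0,0,0,58]]

```text
t: 7.7
ee_pos: [0.4983, -0.0445, 0.1137]
ee_rot: [-179.8, -0.5, 99.2]
force: [0.4, 0.5, -0.7]
finger_gap: 0.0581
```

```bash
python3 -c "
from h import *
print(invD(r.sense()['ee_pos']))
go(D(-.076,-.03,.02),99.5)
W=vision.snapshot('wrist');cv2.imwrite('pics/w4.png',W['img'])"
```

```text
[-0.07823299 -0.02785057]
go [ 0.5008 -0.0463  0.02  ] yaw 99.5 -> [-0.015  0.013  0.469] [-0.002 -0.006 -0.003] rows>= 2.0
```

View pics/w4.png

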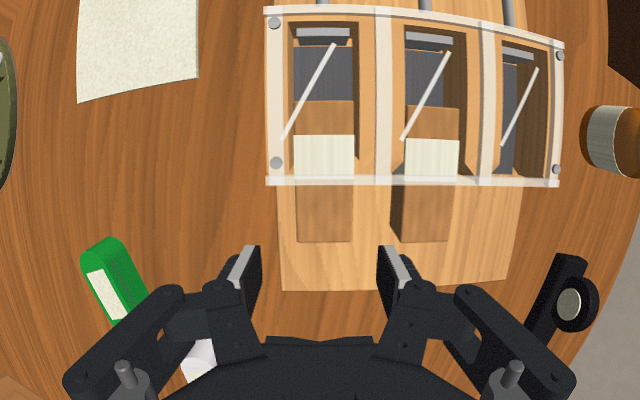

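The carton end at (323,212) is centred between the fingers. Descend and close.

servo_tool:
  moves:
    - [[-0.01,0.013,0.2,0,0,0,58],[-0.01,0.013,0.4,0,0,0,58],[-0.01,0.013,0.46,0,0,0,58],[-0.01,0.013,0.46,0,0,0,30],[-0.01,0.013,0.46,0,0,0,30],[-0.01,0.013,0.46,0,0,0,30],[-0.01,0.013,0.46,0,0,0,30],[-0.01,0.013,0.46,0,0,0,30]]

```text
t: 8.75
ee_pos: [0.5029, -0.0455, 0.0241]
ee_rot: [179.9, -0.5, 99.2]
force: [-0.9, -0.7, 5.2]
finger_gap: 0.0386
```

servo_tool:
  moves:
    - [[-0.1,0,0,0,0,0,30],[-0.2,0,0,0,0,0,30],[-0.3,0,0,0,0,0,30],[-0.34,0,0,0,0,0,30],[-0.34,0,-0.2,0,0,0,30],[-0.34,0,-0.4,0,0,0,30],[-0.34,0,-0.55,0,0,0,30],[-0.34,0,-0.6,0,0,0,30]]

```text
t: 9.75
ee_pos: [0.5149, -0.1147, 0.145]
ee_rot: [179.8, -0.4, 99.2]
force: [-0.2, 0.4, -1.5]
finger_gap: 0.0388
```

```bash
python3 -c "
from h import *
print(invD(r.sense()['ee_pos']))
W=vision.snapshot('wrist');cv2.imwrite('pics/w5.png',W['img'])"
```

```text
[-0.07342757 -0.09982055]
```

View pics/w5.png

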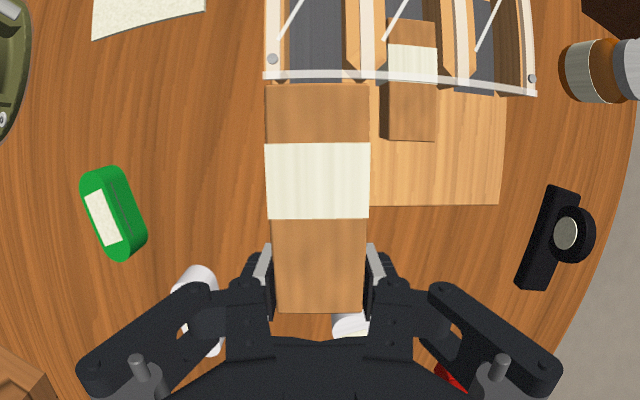

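Carton 0 is held (gap 38.8 mm), gripped near its outer end. Carry it to the crate.

```bash
python3 -c "
from h import *
go((.4388,.3631,.15),76.4)"
```

```text
go [0.4388 0.3631 0.15  ] yaw 76.4 -> [ 2.418  0.007 -0.008] [ 0.001 -0.005  0.253] rows>= 8.0
```

servo_tool:
  moves:
    - [[0.25,0,-0.05,0,0,0,30],[0.55,0,-0.05,0,0,0,30],[0.85,0,-0.05,0,0,0.05,30],[1,0,-0.05,0,0,0.1,30]]

```text
t: 10.3
ee_pos: [0.4811, 0.0847, 0.1547]
ee_rot: [-180.0, -0.4, 90.2]
force: [0.1, -0.8, -1.6]
finger_gap: 0.0393
```

servo_tool:
  moves:
    - [[0.25,0,0,0,0,0.05,30],[0.55,0,0,0,0,0.1,30],[0.85,0,0,0,0,0.15,30],[1,0,0,0,0,0.15,30]]

```text
t: 10.8
ee_pos: [0.4795, 0.2869, 0.154]
ee_rot: [-179.8, -0.3, 76.8]
force: [0.4, 0.3, -1.8]
finger_gap: 0.0391
```

```bash
python3 -c "
from h import *
go((.4388,.3631,.15),76.4);go((.4388,.3631,.07),76.4)"
```

```text
go [0.4388 0.3631 0.15  ] yaw 76.4 -> [ 0.324 -0.285  0.023] [-0.002 -0.003  0.004] rows>= 2.0
go [0.4388 0.3631 0.07  ] yaw 76.4 -> [ 0.322 -0.284  0.423] [-0.002 -0.003  0.004] rows>= 2.0
```

servo_tool:
  moves:
    - [[0.32,-0.285,0.02,0,0,0,30],[0.32,-0.285,0.02,0,0,0,30],[0.32,-0.285,0.15,0,0,0,30],[0.32,-0.285,0.35,0,0,0,30],[0.32,-0.285,0.35,0,0,0,30]]

```text
t: 11.42
ee_pos: [0.4352, 0.3598, 0.08]
ee_rot: [-179.5, 0.2, 76.8]
force: [-0.9, -0.8, -1.7]
finger_gap: 0.0389
```

```bash
python3 -c "
from h import *
go((.4388,.3631,.024),76.4)
W=vision.snapshot('wrist');cv2.imwrite('pics/w6.png',W['img'])"
```

```text
go [0.4388 0.3631 0.024 ] yaw 76.4 -> [0.021 0.016 0.28 ] [-0.006  0.002  0.004] rows>= 1.0
```

View pics/w6.png

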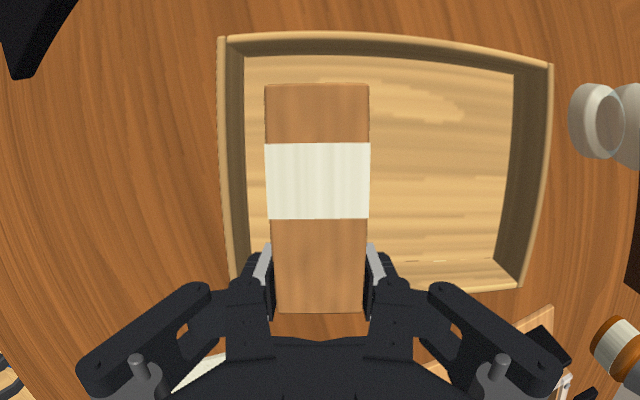

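The carton hangs over the left half of the crate, inside the walls (the crate spans columns 235–520). Lower and release.

servo_tool:
  moves:
    - [[0.02,0.04,0.1,0,0,0,30],[0.02,0.04,0.2,0,0,0,30],[0.02,0.04,0.27,0,0,0,30],[0.02,0.04,0.28,0,0,0,30],[0.02,0.04,0.28,0,0,0,30]]

```text
t: 12.1
ee_pos: [0.4454, 0.3633, 0.0265]
ee_rot: [-179.6, -0.0, 76.8]
force: [-0.2, 0.3, -1.8]
finger_gap: 0.0393
```

servo_tool:
  moves:
    - [[0,0,0,0,0,0,52],[0,0,0,0,0,0,52],[0,0,0,0,0,0,52],[0,0,-0.2,0,0,0,52],[0,0,-0.4,0,0,0,52],[0,0,-0.6,0,0,0,55],[0,0,-0.7,0,0,0,58]]

```text
t: 12.98
ee_pos: [0.4473, 0.3638, 0.1694]
ee_rot: [-179.7, -0.2, 76.8]
force: [-0.4, 0.7, 0.1]
finger_gap: 0.058
```

```bash
python3 -c "
from h import *
go(D(0,-.03,.16),99.5)
W=vision.snapshot('wrist');cv2.imwrite('pics/w7.png',W['img'])"
```

```text
go [ 0.5758 -0.0337  0.16  ] yaw 99.5 -> [-1.788  1.081  0.036] [-0.002 -0.003 -0.253] rows>= 7.0
```

View pics/w7.png

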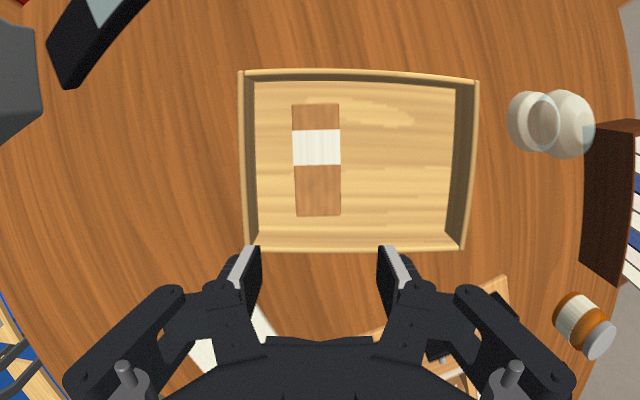

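Carton 0 lies in the crate's left half at (317,160). Back for carton 1.

servo_tool:
  moves:
    - [[-0.25,0.15,0,0,0,0,58],[-0.5,0.3,0,0,0,-0.08,58],[-0.75,0.45,0,0,0,-0.16,58],[-1,0.6,0,0,0,-0.25,58],[-1,0.6,0,0,0,-0.25,58]]

```text
t: 13.65
ee_pos: [0.5197, 0.1387, 0.1693]
ee_rot: [-179.9, -0.3, 99.0]
force: [-0.5, 1.6, -0.2]
finger_gap: 0.0579
```

```bash
python3 -c "
from h import *
go(D(0,-.03,.16),99.5)"
```

```text
go [ 0.5758 -0.0337  0.16  ] yaw 99.5 -> [-0.896  0.143  0.042] [-0.001 -0.003 -0.006] rows>= 3.0
```

servo_tool:
  moves:
    - [[-0.3,0.05,0.04,0,0,0,58],[-0.6,0.1,0.04,0,0,0,58],[-0.9,0.143,0.04,0,0,0,58],[-0.9,0.143,0.2,0,0,0,58],[-0.9,0.143,0.3,0,0,0,58],[-0.9,0.143,0.3,0,0,0,58]]

```text
t: 14.4
ee_pos: [0.5741, -0.0333, 0.1063]
ee_rot: [-179.7, -0.4, 99.0]
force: [-0.3, 0.0, 0.1]
finger_gap: 0.0579
```

```bash
python3 -c "
from h import *
go(D(0,-.03,.02),99.5)
W=vision.snapshot('wrist');cv2.imwrite('pics/w8.png',W['img'])"
```

```text
go [ 0.5758 -0.0337  0.02  ] yaw 99.5 -> [-0.006  0.01   0.431] [-0.003 -0.004 -0.006] rows>= 2.0
```

View pics/w8.png

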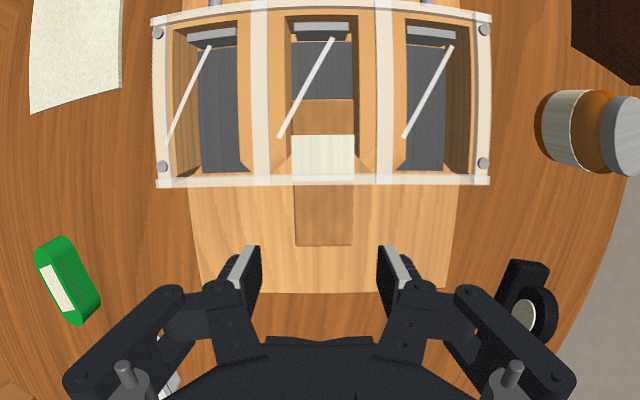

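The carton at (323,213) is centred between the fingers. Grip, pull and lift.

servo_tool:
  moves:
    - [[0,0.012,0.2,0,0,0,58],[0,0.012,0.36,0,0,0,58],[0,0.012,0.42,0,0,0,58],[0,0.012,0.42,0,0,0,30],[0,0.012,0.42,0,0,0,30],[0,0.012,0.42,0,0,0,30],[0,0.012,0.42,0,0,0,30],[0,0.012,0.42,0,0,0,30]]

```text
t: 15.45
ee_pos: [0.5778, -0.0326, 0.0244]
ee_rot: [-179.9, -0.3, 99.0]
force: [-0.2, 0.1, 3.9]
finger_gap: 0.0388
```

servo_tool:
  moves:
    - [[-0.1,0,0,0,0,0,30],[-0.2,0,0,0,0,0,30],[-0.3,0,0,0,0,0,30],[-0.34,0,0,0,0,0,30],[-0.34,0,-0.2,0,0,0,30],[-0.34,0,-0.4,0,0,0,30],[-0.34,0,-0.55,0,0,0,30],[-0.34,0,-0.65,0,0,0,30]]

```text
t: 16.45
ee_pos: [0.589, -0.1018, 0.1552]
ee_rot: [-179.9, -0.2, 98.9]
force: [0.0, -0.1, -0.9]
finger_gap: 0.0392
```

```bash
python3 -c "
from h import *
go((.5263,.3419,.16),76.4)
W=vision.snapshot('wrist');cv2.imwrite('pics/w9.png',W['img'])"
```

```text
go [0.5263 0.3419 0.16  ] yaw 76.4 -> [ 2.24   0.034 -0.015] [-0.001 -0.002  0.25 ] rows>= 8.0
```

View pics/w9.png

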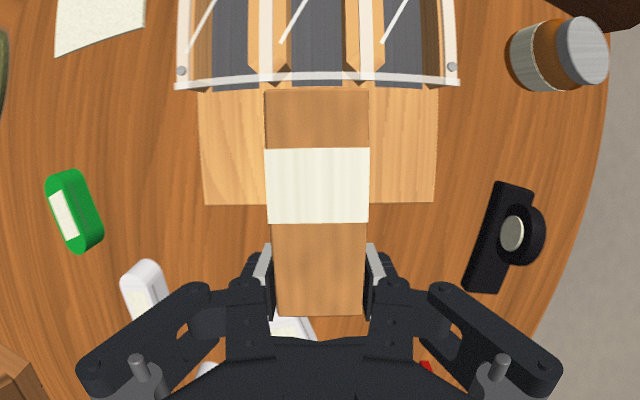

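Carton 1 is held. Carry it.

servo_tool:
  moves:
    - [[0.25,0,0,0,0,0,30],[0.55,0,0,0,0,0,30],[0.85,0,0,0,0,0.05,30],[1,0,0,0,0,0.1,30]]

```text
t: 17.0
ee_pos: [0.5582, 0.0972, 0.1571]
ee_rot: [-180.0, -0.2, 89.9]
force: [-0.4, 0.6, -1.2]
finger_gap: 0.039
```

servo_tool:
  moves:
    - [[0.25,0,0,0,0,0.05,30],[0.55,0,0,0,0,0.1,30],[0.85,0,0,0,0,0.15,30],[1,0,0,0,0,0.15,30]]

```text
t: 17.5
ee_pos: [0.5583, 0.2992, 0.1562]
ee_rot: [-179.9, -0.1, 76.4]
force: [-0.4, -1.3, -1.9]
finger_gap: 0.039
```

```bash
python3 -c "
from h import *
go((.5263,.3419,.16),76.4);go((.5263,.3419,.08),76.4)"
```

```text
go [0.5263 0.3419 0.16  ] yaw 76.4 -> [ 0.17  -0.206 -0.019] [-0.001 -0.001  0.   ] rows>= 1.0
go [0.5263 0.3419 0.08  ] yaw 76.4 -> [ 0.17  -0.205  0.381] [-0.001 -0.001  0.   ] rows>= 2.0
```

servo_tool:
  moves:
    - [[0.17,-0.205,0,0,0,0,30],[0.17,-0.205,0,0,0,0,30],[0.17,-0.205,0.2,0,0,0,30],[0.17,-0.205,0.38,0,0,0,30],[0.17,-0.205,0.38,0,0,0,30]]

```text
t: 18.12
ee_pos: [0.5243, 0.339, 0.0766]
ee_rot: [-179.7, 0.3, 76.4]
force: [-0.2, -0.6, -1.0]
finger_gap: 0.0391
```

```bash
python3 -c "
from h import *
go((.5263,.3419,.024),76.4)
W=vision.snapshot('wrist');cv2.imwrite('pics/w10.png',W['img'])"
```

```text
go [0.5263 0.3419 0.024 ] yaw 76.4 -> [0.018 0.008 0.263] [-0.004  0.003 -0.   ] rows>= 1.0
```

View pics/w10.png

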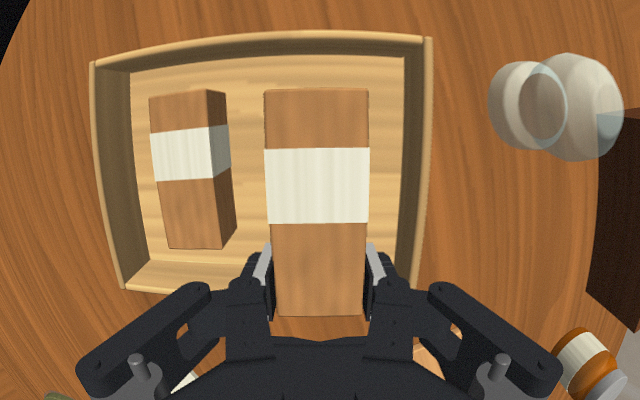

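Carton 1 hangs over the free half: right wall at column 405, carton 0 at (190,170). Lower and release.

servo_tool:
  moves:
    - [[0.02,-0.01,0.1,0,0,0,30],[0.02,-0.01,0.2,0,0,0,30],[0.02,-0.01,0.25,0,0,0,30],[0.02,-0.01,0.26,0,0,0,30],[0.02,-0.01,0.26,0,0,0,30]]

```text
t: 18.8
ee_pos: [0.525, 0.3447, 0.0274]
ee_rot: [-179.9, 0.1, 76.4]
force: [-0.3, 0.7, -0.4]
finger_gap: 0.0393
```

servo_tool:
  moves:
    - [[0,0,0,0,0,0,52],[0,0,0,0,0,0,52],[0,0,0,0,0,0,52],[0,0,-0.2,0,0,0,52],[0,0,-0.4,0,0,0,52],[0,0,-0.6,0,0,0,60],[0,0,-0.75,0,0,0,65]]

```text
t: 19.68
ee_pos: [0.5259, 0.3451, 0.1796]
ee_rot: [-179.9, -0.0, 76.4]
force: [0.8, -0.3, -0.1]
finger_gap: 0.0651
```

```bash
cat >> h.py <<'E'
def tins():
    T=vision.snapshot("top");S=vision.snapshot("side");out=[]
    for N,Q in(("top",T),("side",S)):
        m=white(Q["img"]);n,l,stt,c=cv2.connectedComponentsWithStats(m)
        for i in range(1,n):
            if not 80<stt[i,4]<2500: continue
            # rays onto mid-height .02..0.04: use the top face z=.04
            X=onz(Q,c[i],.038)
            if not(.3<X[0]<.75 and -.6<X[1]<-.13): continue
            cs,_=cv2.findContours((l==i).astype(np.uint8),cv2.RETR_EXTERNAL,cv2.CHAIN_APPROX_NONE)
            w=np.array([onz(Q,p[0],.038)[:2] for p in cs[0]],np.float32)
            (cx,cy),(a,b),an=cv2.minAreaRect(w)
            if a<b: a,b,an=b,a,an+90
            out.append((N,round(cx,4),round(cy,4),round(a,3),round(b,3),round(an%180,1),c[i].round(0).tolist()))
    return out
E
python3 -c "
from h import *
for o in tins(): print(o)
W=vision.snapshot('wrist');cv2.imwrite('pics/w11.png',W['img'])
cv2.imwrite('pics/t11.png',vision.snapshot('top')['img'])
print(r.sense()['joints'])"
```

```text
('top', 0.5812, -0.267, 0.107, 0.043, 117.1, [382.0, 198.0])
('top', 0.4748, -0.4116, 0.107, 0.043, 78.5, [426.0, 235.0])
('top', 0.406, -0.264, 0.106, 0.045, 105.0, [379.0, 253.0])
('top', 0.3011, -0.1657, 0.058, 0.031, 119.8, [345.0, 285.0])
('side', 0.5778, -0.2781, 0.112, 0.062, 116.7, [360.0, 248.0])
('side', 0.3027, -0.1647, 0.058, 0.029, 117.0, [265.0, 249.0])
('side', 0.4056, -0.2746, 0.119, 0.054, 104.4, [308.0, 265.0])
('side', 0.4724, -0.4216, 0.119, 0.046, 79.1, [348.0, 297.0])
[ 3.32385576e+01  2.24991558e+01 -3.31385053e+00  6.42536383e+01
  6.55035759e-02  1.36857941e+02]
```

View pics/w11.png

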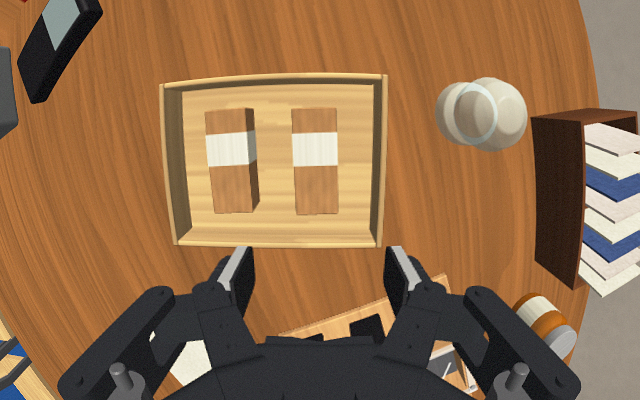

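View pics/t11.png

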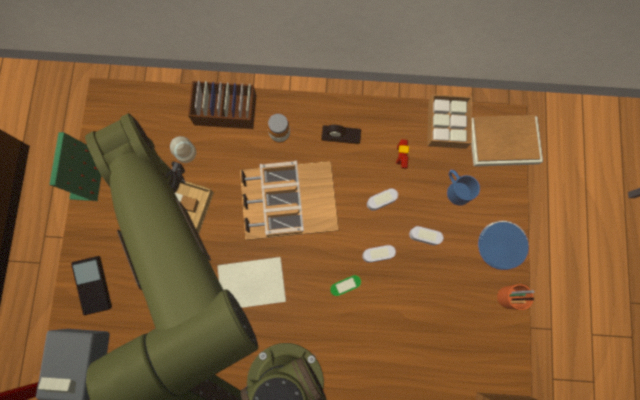

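Both cartons lie flat in the crate at (230,160) and (315,160), and all lanes show the empty dark floor. Tin A at top (382,198) measures 107x43 mm, so it is a tin. I'll fetch it for lane 2.

```bash
python3 -c "
from h import *
a=np.radians(117);go((.5812-.012*np.cos(a),-.267-.012*np.sin(a),.16),117)"
```

```text
go [ 0.5866 -0.2777  0.16  ] yaw 117 -> [-2.954  1.029  0.088] [-0.001 -0.    -0.451] rows>= 11.0
```

servo_tool:
  moves:
    - [[-0.25,0.05,0,0,0,0,65],[-0.5,0.1,0,0,0,-0.05,65],[-0.75,0.15,0,0,0,-0.1,65],[-1,0.2,0,0,0,-0.15,65]]

```text
t: 20.38
ee_pos: [0.5162, 0.1394, 0.1762]
ee_rot: [-179.8, 0.0, 90.1]
force: [0.9, -0.0, 0.3]
finger_gap: 0.0651
```

servo_tool:
  moves:
    - [[-0.28,0.05,0,0,0,-0.05,65],[-0.55,0.05,0,0,0,-0.1,65],[-0.8,0.05,0,0,0,-0.15,65],[-1,0.05,0,0,0,-0.15,65]]

```text
t: 20.88
ee_pos: [0.525, -0.0625, 0.1747]
ee_rot: [-179.6, -0.1, 103.5]
force: [1.6, 0.6, 1.1]
finger_gap: 0.0652
```

```bash
python3 -c "
from h import *
a=np.radians(117);go((.5812-.012*np.cos(a),-.267-.012*np.sin(a),.16),117)
for o in tins(): print(o)"
```

```text
go [ 0.5866 -0.2777  0.16  ] yaw 117 -> [-1.118  0.048  0.072] [-0.004 -0.001 -0.15 ] rows>= 4.0
('top', 0.5814, -0.2669, 0.107, 0.044, 117.1, [382.0, 198.0])
('top', 0.4743, -0.4113, 0.108, 0.044, 80.1, [426.0, 235.0])
('top', 0.4059, -0.2636, 0.105, 0.045, 105.0, [379.0, 253.0])
('top', 0.3006, -0.1657, 0.059, 0.03, 116.6, [345.0, 285.0])
('side', 0.5778, -0.2781, 0.112, 0.062, 116.7, [360.0, 248.0])
('side', 0.3026, -0.1648, 0.058, 0.029, 116.1, [265.0, 249.0])
('side', 0.4056, -0.2746, 0.119, 0.054, 104.4, [308.0, 265.0])
('side', 0.4724, -0.4216, 0.119, 0.046, 79.1, [348.0, 297.0])
```

servo_tool:
  moves:
    - [[-0.28,0.01,0,0,0,-0.07,65],[-0.55,0.02,0,0,0,-0.15,65],[-0.8,0.03,0.05,0,0,-0.15,65],[-1,0.045,0.07,0,0,-0.15,65],[-1,0.045,0.07,0,0,-0.15,65]]

```text
t: 21.6
ee_pos: [0.5794, -0.2579, 0.1583]
ee_rot: [-179.5, -0.2, 116.6]
force: [-0.8, 0.8, 0.2]
finger_gap: 0.0652
```

```bash
python3 -c "
from h import *
a=np.radians(117);go((.5812-.012*np.cos(a),-.267-.012*np.sin(a),.09),117)"
```

```text
go [ 0.5866 -0.2777  0.09  ] yaw 117 -> [-0.106 -0.009  0.341] [-0.005 -0.002 -0.004] rows>= 2.0
```

servo_tool:
  moves:
    - [[-0.1,-0.005,0.05,0,0,0,65],[-0.1,-0.005,0.2,0,0,0,65],[-0.1,-0.005,0.3,0,0,0,65],[-0.1,-0.005,0.3,0,0,0,65]]

```text
t: 22.1
ee_pos: [0.5853, -0.2748, 0.0955]
ee_rot: [-179.4, -0.4, 116.7]
force: [-0.2, -0.1, 0.2]
finger_gap: 0.0649
```

```bash
cat >> h.py <<'E'
def wt(st=None):
    "white tin blobs in wrist view on z=.04"
    W=vision.snapshot("wrist"); m=white(W["img"]); 
    n,l,stt,c=cv2.connectedComponentsWithStats(m)
    for i in range(1,n):
        if stt[i,4]<1500: continue
        cs,_=cv2.findContours((l==i).astype(np.uint8),cv2.RETR_EXTERNAL,cv2.CHAIN_APPROX_NONE)
        w=np.array([onz(W,p[0],.038,True)[:2] for p in cs[0]],np.float32)
        (cx,cy),(a,b),an=cv2.minAreaRect(w)
        if a<b: a,b,an=b,a,an+90
        if a<.2: print("wrist blob",c[i].round(0),round(cx,4),round(cy,4),round(a,3),round(b,3),round(an%180,1))
    return W["img"]
E
python3 -c "
from h import *
a=np.radians(117);go((.5812-.012*np.cos(a),-.267-.012*np.sin(a),.012),117)
cv2.imwrite('pics/w12.png',wt())"
```

```text
go [ 0.5866 -0.2777  0.012 ] yaw 117 -> [-0.019  0.004  0.418] [-0.007 -0.005 -0.004] rows>= 2.0
wrist blob [126. 104.] 0.4175 -0.2622 0.101 0.064 104.2
wrist blob [321. 207.] 0.584 -0.2681 0.104 0.041 117.4
wrist blob [150. 272.] 0.4729 -0.3973 0.126 0.04 60.0
```

View pics/w12.png

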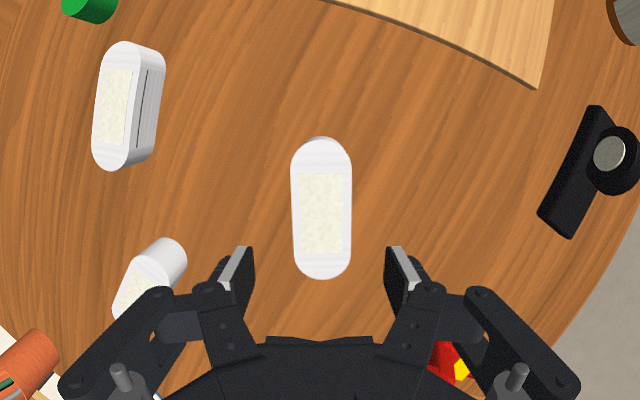

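Tin A at (321,207) is centred between the open fingers; the wrist estimate (.584,-.268) agrees with the top view to 3 mm. Grip it.

servo_tool:
  moves:
    - [[-0.015,0.008,0.2,0,0,0,65],[-0.015,0.008,0.36,0,0,0,65],[-0.015,0.008,0.41,0,0,0,65],[-0.015,0.008,0.41,0,0,0,30],[-0.015,0.008,0.41,0,0,0,30],[-0.015,0.008,0.41,0,0,0,30],[-0.015,0.008,0.41,0,0,0,30],[-0.015,0.008,0.41,0,0,0,30]]

```text
t: 23.15
ee_pos: [0.5894, -0.2778, 0.0168]
ee_rot: [-179.6, -0.2, 116.7]
force: [-0.3, 1.1, 6.4]
finger_gap: 0.0392
```

servo_tool:
  moves:
    - [[0,0,-0.1,0,0,0,30],[0,0,-0.2,0,0,0,30],[0,0,-0.3,0,0,0,30],[0,0,-0.3,0,0,0,30]]

```text
t: 23.65
ee_pos: [0.5913, -0.2784, 0.0785]
ee_rot: [-179.7, -0.0, 116.7]
force: [0.3, 0.9, -2.3]
finger_gap: 0.0388
```

```bash
python3 -c "
from h import *
go(D(.076,-.075,.07),99.5)
cv2.imwrite('pics/w13.png',wt())"
```

```text
go [ 0.6582 -0.0656  0.07  ] yaw 99.5 -> [0.8   0.777 0.039] [-0.004  0.     0.191] rows>= 4.0
wrist blob [109.  96.] 0.4185 -0.2614 0.101 0.067 104.1
wrist blob [318. 240.] 0.5963 -0.2959 0.149 0.088 130.5
wrist blob [134. 283.] 0.4767 -0.3997 0.131 0.043 74.2
```

View pics/w13.png

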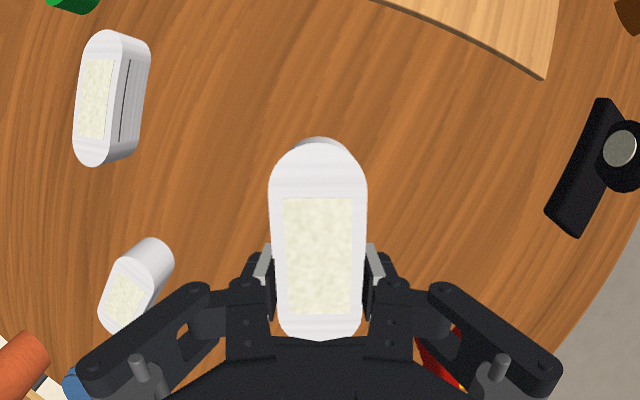

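servo_tool:
  moves:
    - [[0.2,0.2,-0.03,0,0,0.05,30],[0.4,0.4,-0.03,0,0,0.1,30],[0.6,0.6,-0.03,0,0,0.15,30],[0.78,0.76,0,0,0,0.19,30],[0.78,0.76,0.03,0,0,0.19,30],[0.78,0.76,0.03,0,0,0.19,30]]

```text
t: 24.45
ee_pos: [0.6547, -0.0703, 0.0687]
ee_rot: [-179.4, -0.0, 99.6]
force: [-1.1, -0.6, -1.3]
finger_gap: 0.0389
```

```bash
python3 -c "
from h import *
print(invD(r.sense()['ee_pos']))
go(D(.076,-.075,.03),99.5)
cv2.imwrite('pics/w14.png',wt())"
```

```text
[ 0.07183101 -0.07906831]
go [ 0.6582 -0.0656  0.03  ] yaw 99.5 -> [0.02  0.023 0.193] [-0.007 -0.     0.001] rows>= 1.0
wrist blob [318. 240.] 0.6533 -0.0835 0.141 0.083 113.4
wrist blob [ 69. 333.] 0.4148 -0.24 0.143 0.073 58.4
```

View pics/w14.png

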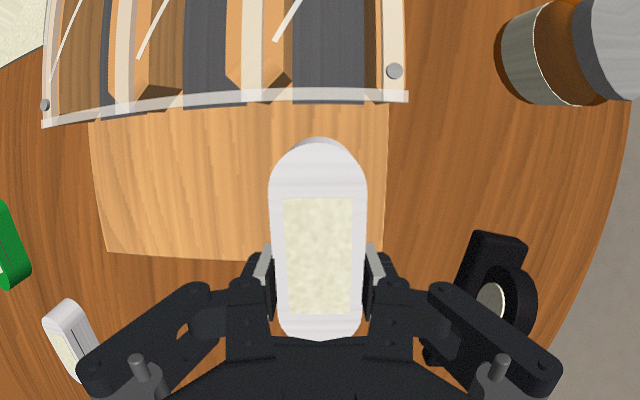

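The lane 2 opening is centred at about column 329, with the tin axis at 318. I'll shift +5 mm, lower to the apron and check again.

servo_tool:
  moves:
    - [[0.02,0.025,0.1,0,0,0,30],[0.02,0.025,0.18,0,0,0,30],[0.02,0.025,0.195,0,0,0,30],[0.02,0.025,0.195,0,0,0,30]]

```text
t: 25.0
ee_pos: [0.6585, -0.0665, 0.0296]
ee_rot: [-179.4, -0.0, 99.5]
force: [-0.5, -0.2, -2.3]
finger_gap: 0.0389
```

```bash
python3 -c "
from h import *
print(invD(r.sense()['ee_pos']))
go(D(.076,-.075,.026),99.5)
cv2.imwrite('pics/w15.png',vision.snapshot('wrist')['img'])
t=vision.snapshot('top')['img'];cv2.imwrite('pics/t15.png',cv2.resize(t[150:250,230:350],None,fx=6.6,fy=6,interpolation=cv2.INTER_CUBIC))
"
```

```text
[ 0.07612924 -0.0760063 ]
go [ 0.6582 -0.0656  0.026 ] yaw 99.5 -> [ 0.005 -0.     0.018] [-0.007 -0.     0.   ] rows>= 1.0
```

View pics/w15.png

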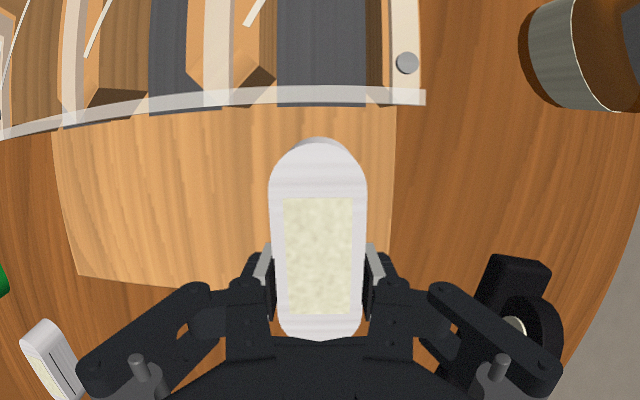

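The lane floor spans columns 275–366 (centre 320) against the tin axis at 318, so they are aligned within about 1 mm. Lower onto the floor and slide in.

servo_tool:
  moves:
    - [[0.02,0.005,0.012,0,0,0,30],[0.06,0.005,0.012,0,0,0,30],[0.1,0.005,0.012,0,0,0,30],[0.14,0.005,0.012,0,0,0,30],[0.18,0.005,0.012,0,0,0,30]]

```text
t: 25.72
ee_pos: [0.6542, -0.03, 0.0283]
ee_rot: [-179.5, -0.0, 99.6]
force: [-0.2, 0.6, -2.3]
finger_gap: 0.0393
```

```bash
python3 -c "
from h import *
print(invD(r.sense()['ee_pos']))
cv2.imwrite('pics/w16.png',vision.snapshot('wrist')['img'])
"
```

```text
[ 0.07796749 -0.03925841]
```

View pics/w16.png

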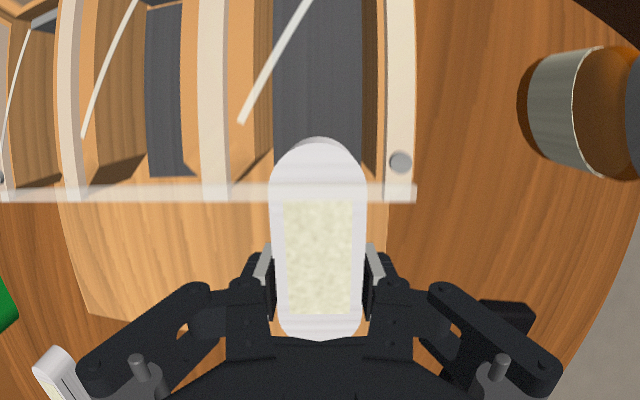

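The tin's nose is under the cover, inside the lane and free of force. Continue 20 mm.

servo_tool:
  moves:
    - [[0.04,0,0.006,0,0,0,30],[0.08,0,0.006,0,0,0,30],[0.11,0,0.006,0,0,0,30],[0.11,0,0.006,0,0,0,30]]

```text
t: 26.28
ee_pos: [0.6502, -0.0068, 0.0271]
ee_rot: [-179.5, -0.1, 99.7]
force: [0.1, -0.3, -2.0]
finger_gap: 0.0387
```

servo_tool:
  moves:
    - [[0,0,0,0,0,0,56],[0,0,0,0,0,0,56],[0,0,0,0,0,0,56],[-0.1,0,0,0,0,0,56],[-0.25,0,0,0,0,0,56],[-0.42,0,0,0,0,0,56],[-0.42,0,-0.05,0,0,0,0],[-0.42,0,-0.05,0,0,0,0]]

```text
t: 27.28
ee_pos: [0.6651, -0.0903, 0.038]
ee_rot: [-179.6, -0.0, 99.6]
force: [-0.5, 0.2, -0.5]
finger_gap: 0.0204
```

```bash
python3 -c "
from h import *
print(invD(r.sense()['ee_pos']))
cv2.imwrite('pics/w17.png',vision.snapshot('wrist')['img'])
"
```

```text
[ 0.0787594  -0.10050363]
```

View pics/w17.png

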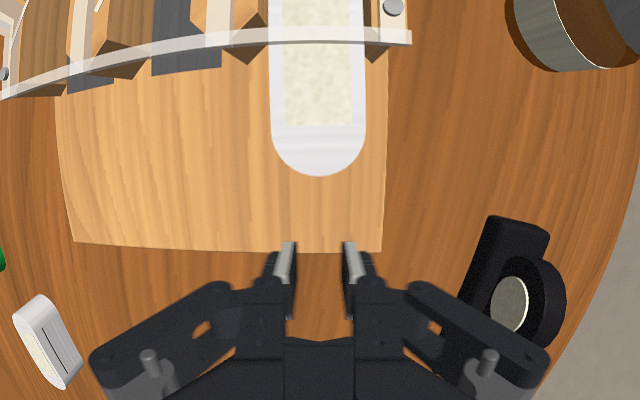

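The tin is 40 mm or so from home, with its tail round at (318,175). Close the fingers and push from behind.

servo_tool:
  moves:
    - [[0.06,-0.01,0.03,0,0,0,0],[0.12,-0.01,0.03,0,0,0,0],[0.18,-0.01,0.03,0,0,0,0],[0.23,-0.01,0.03,0,0,0,0],[0.28,-0.01,0.03,0,0,0,0],[0.33,-0.01,0.03,0,0,0,0],[0.37,-0.01,0.03,0,0,0,0],[0.39,-0.01,0.03,0,0,0,0]]

```text
t: 28.32
ee_pos: [0.6496, -0.0126, 0.0317]
ee_rot: [-179.5, -0.0, 99.7]
force: [0.9, -1.1, 0.1]
finger_gap: -0.0001
```

```bash
python3 -c "
from h import *
print(invD(r.sense()['ee_pos']))
cv2.imwrite('pics/w18.png',vision.snapshot('wrist')['img'])
"
```

```text
[ 0.07633377 -0.02136839]
```

View pics/w18.png

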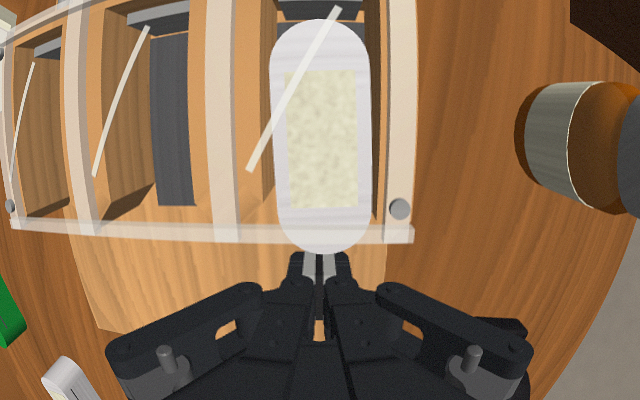

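servo_tool:
  moves:
    - [[0.015,0,0,0,0,0,0],[0.03,0,0,0,0,0,0],[0.04,0,0,0,0,0,0],[0.045,0,0,0,0,0,0],[0.048,0,0,0,0,0,0],[0.048,0,0,0,0,0,0]]

```text
t: 29.12
ee_pos: [0.648, -0.0028, 0.0317]
ee_rot: [-179.5, -0.1, 99.7]
force: [-0.1, -0.1, -0.2]
finger_gap: 0.0
```

```bash
python3 -c "
from h import *
print(invD(r.sense()['ee_pos']))
cv2.imwrite('pics/w19.png',vision.snapshot('wrist')['img'])
"
```

```text
[ 0.07629393 -0.01140606]
```

View pics/w19.png

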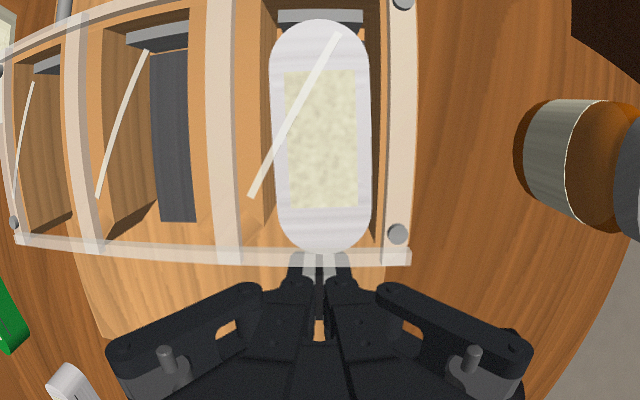

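servo_tool:
  moves:
    - [[0.004,0,0,0,0,0,0],[0.007,0,0,0,0,0,0],[0.007,0,0,0,0,0,0]]

```text
t: 29.55
ee_pos: [0.648, -0.0028, 0.0318]
ee_rot: [-179.5, 0.1, 99.6]
force: [0.8, -5.8, -0.7]
finger_gap: 0.0001
```

```bash
python3 -c "
from h import *
print(invD(r.sense()['ee_pos']),r.sense()['force'])
"
```

```text
[ 0.07629854 -0.01138829] [ 0.77363611 -5.82505904 -0.7331506 ]
```

Blocked with about 6 N: tin against the ejector, or the finger at the cover edge. Back off and look.

servo_tool:
  moves:
    - [[-0.1,0,0,0,0,0,0],[-0.3,0,0,0,0,0,0],[-0.5,0,-0.1,0,0,0,40],[-0.5,0,-0.3,0,0,0,65],[-0.5,0,-0.5,0,0,0,65]]

```text
t: 30.18
ee_pos: [0.6651, -0.1026, 0.1325]
ee_rot: [-179.5, -0.0, 99.5]
force: [0.6, 0.8, -0.4]
finger_gap: 0.0546
```

```bash
python3 -c "
from h import *
cv2.imwrite('pics/w20.png',vision.snapshot('wrist')['img'])
s=vision.snapshot('side')['img'];cv2.imwrite('pics/s20.png',cv2.resize(s[130:230,260:380],None,fx=6.6,fy=6,interpolation=cv2.INTER_CUBIC))
for o in tins(): print(o)
"
```

```text
('top', 0.474, -0.411, 0.107, 0.044, 79.5, [426.0, 235.0])
('top', 0.406, -0.2639, 0.106, 0.045, 103.2, [379.0, 253.0])
('top', 0.304, -0.1729, 0.042, 0.032, 111.9, [348.0, 284.0])
('side', 0.3026, -0.1648, 0.058, 0.029, 116.1, [265.0, 249.0])
('side', 0.4056, -0.2746, 0.119, 0.054, 104.4, [308.0, 265.0])
('side', 0.4724, -0.4216, 0.119, 0.046, 79.1, [348.0, 297.0])
```

View pics/w20.png

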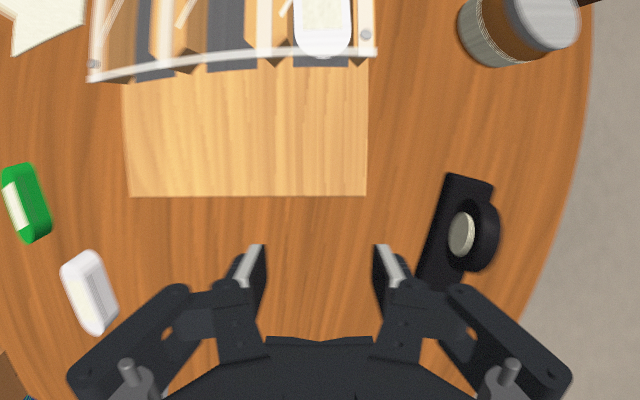

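View pics/s20.png

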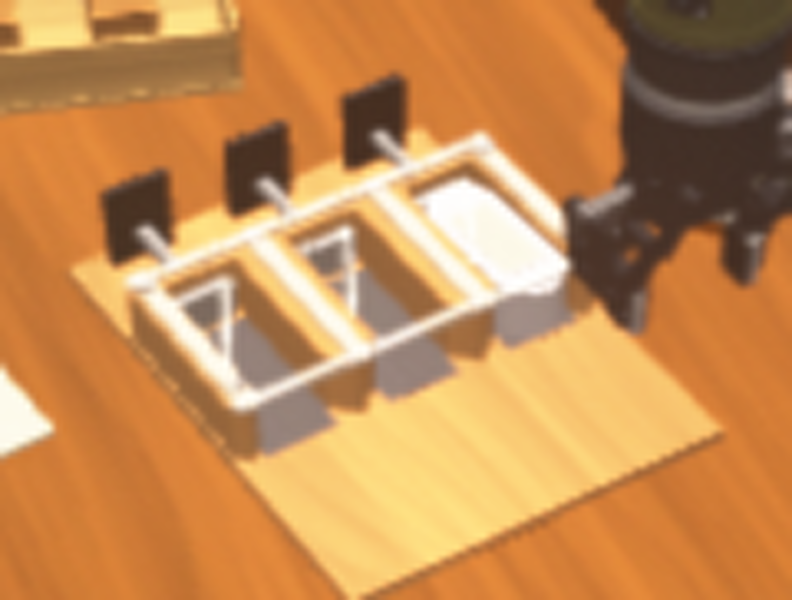

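```bash
python3 -c "
from h import *
W=vision.snapshot('wrist');S=vision.snapshot('side')
for y in(0,.005,.01): print(y,[proj(W,D(.076,y,z),True).round(1) for z in(.01,.05,.062)],[((proj(S,D(.076,y,z))-[260,130])*[6.6,6]).round(0) for z in(.01,.05,.062)])
cv2.imwrite('pics/w21.png',cv2.resize(W['img'][0:110,80:400],None,fx=2.5,fy=5,interpolation=cv2.INTER_CUBIC))
"
```

```text
0 [array([316.6,  68.4]), array([315.9,  60.3]), array([315.6,  57.3])] [array([537., 332.]), array([539., 287.]), array([540., 273.])]
0.005 [array([316.6,  62.7]), array([315.9,  53.7]), array([315.6,  50.3])] [array([532., 327.]), array([534., 282.]), array([535., 268.])]
0.01 [array([316.6,  57.1]), array([315.9,  47.1]), array([315.7,  43.4])] [array([527., 322.]), array([529., 276.]), array([530., 262.])]
```

View pics/w21.png

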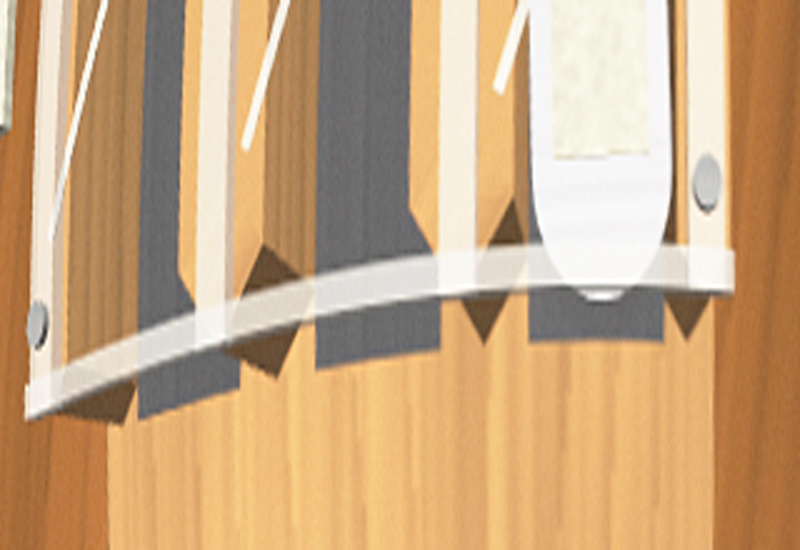

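```bash
python3 -c "
from h import *
W=vision.snapshot('wrist');st=r.sense()
c=-W['R'].T@W['t']+np.array([0.648,-0.0028,0.0317])-st['ee_pos']
W['t']=-W['R']@c
for y in(0,.003,.006): print(y,[proj(W,D(.076,y,z),True).round(1) for z in(.01,.05,.056,.062)])
for y in(.1,.101,.104): print(y,[proj(W,D(.076,y,z),True).round(1) for z in(.01,.05)])
I=cv2.imread('pics/w19.png');cv2.imwrite('pics/w22.png',cv2.resize(I[0:290,230:430],None,fx=3,fy=2,interpolation=cv2.INTER_CUBIC))
"
```

```text
0 [array([317. , 223.2]), array([315.7, 253.7]), array([315.5, 259.7]), array([315.2, 266.2])]
0.003 [array([317. , 218.2]), array([315.7, 247.6]), array([315.4, 253.4]), array([315.1, 259.7])]
0.006 [array([317. , 213.1]), array([315.7, 241.4]), array([315.4, 247. ]), array([315.1, 253.1])]
0.1 [array([317. ,  41.8]), array([315.5,  19.6])]
0.101 [array([317.,  40.]), array([315.5,  17.4])]
0.104 [array([317. ,  34.7]), array([315.5,  10.7])]
```

View pics/w22.png

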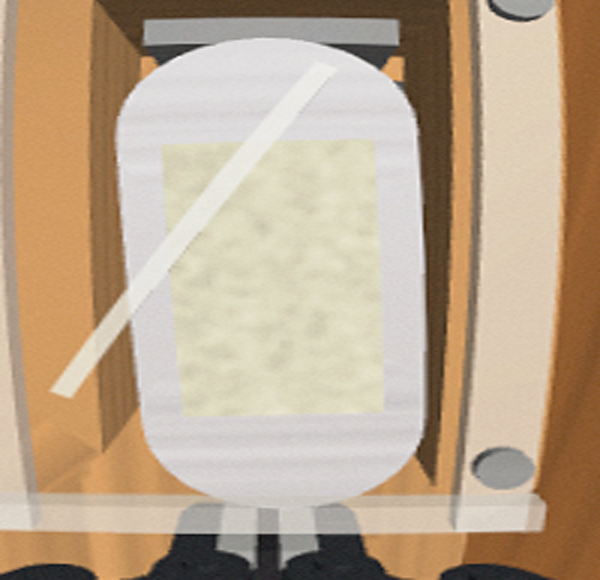

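At contact, the tin's top rim read row 252.5 (y=0 predicts 253.7) and its nose row 19 (y=0.100 predicts 19.6), so it was flush. The dark strip under its end in the later view puzzles me, so I'll tilt for a clearer look.

servo_tool:
  moves:
    - [[-0.1,0,0,0,0.1,0,65],[-0.1,0,0,0,0.2,0,65],[-0.1,0,0,0,0.3,0,65],[-0.1,0,0,0,0.4,0,65],[-0.1,0,0,0,0.45,0,65]]

```text
t: 31.15
ee_pos: [0.6666, -0.122, 0.1275]
ee_rot: [-179.0, -40.8, 98.8]
force: [0.5, 0.2, -1.0]
finger_gap: 0.0651
```

```bash
python3 -c "
from h import *
W=vision.snapshot('wrist')
for y in(0,.005,.01): print(y,[((proj(W,D(.076,y,z),True)-[200,20])*3).round(0) for z in(.01,.05,.056,.062)])
cv2.imwrite('pics/w23.png',cv2.resize(W['img'][20:220,200:440],None,fx=3,fy=3,interpolation=cv2.INTER_CUBIC))
"
```

```text
0 [array([361., 427.]), array([360., 358.]), array([360., 347.]), array([359., 335.])]
0.005 [array([361., 415.]), array([360., 346.]), array([359., 334.]), array([359., 322.])]
0.01 [array([361., 403.]), array([360., 333.]), array([359., 321.]), array([359., 309.])]
```

View pics/w23.png

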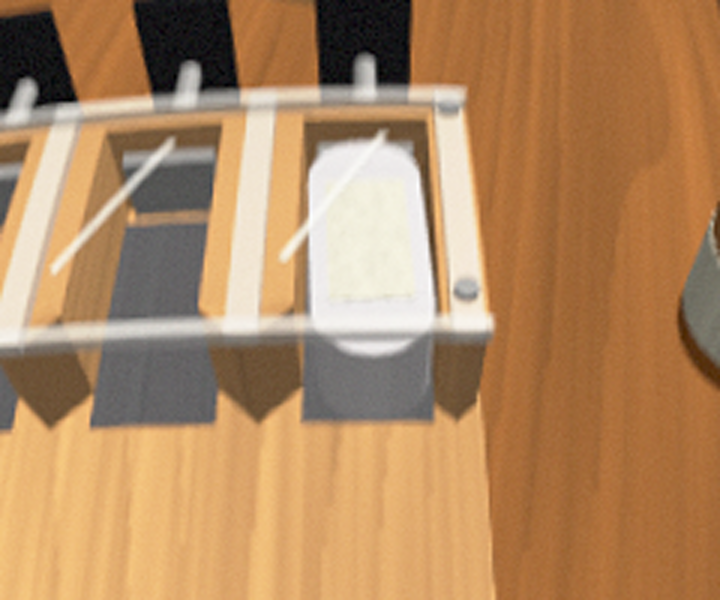

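The face is only shaded grey: it runs from rim row 355 to floor row 420, in line with the liner front at 422, so tin A is flush. I'll undo the tilt and go to tin C.

servo_tool:
  moves:
    - [[0,0,-0.05,0,-0.1,0,65],[0,0,-0.05,0,-0.2,0,65],[0,0,-0.05,0,-0.3,0,65],[0,0,-0.05,0,-0.4,0,65],[0,0,-0.05,0,-0.453,0,65]]

```text
t: 31.82
ee_pos: [0.6666, -0.1273, 0.1337]
ee_rot: [-179.1, 0.0, 99.6]
force: [-0.5, 0.7, -0.2]
finger_gap: 0.0649
```

```bash
python3 -c "
from h import *
for o in tins(): print(o)
a=np.radians(104);go((.406-.012*np.cos(a),-.264-.012*np.sin(a),.14),104)"
```

```text
('top', 0.4739, -0.4113, 0.108, 0.044, 79.5, [426.0, 235.0])
('top', 0.4058, -0.264, 0.106, 0.045, 104.0, [379.0, 253.0])
('side', 0.3024, -0.1648, 0.058, 0.03, 117.9, [265.0, 249.0])
('side', 0.4056, -0.2746, 0.119, 0.054, 104.4, [308.0, 265.0])
('side', 0.4724, -0.4216, 0.119, 0.046, 79.1, [348.0, 297.0])
go [ 0.4089 -0.2756  0.14  ] yaw 104 -> [-0.521 -1.394 -0.012] [-0.01  -0.002 -0.048] rows>= 5.0
```

servo_tool:
  moves:
    - [[-0.1,-0.28,0,-0.01,0,0,65],[-0.2,-0.56,0,-0.01,0,0,65],[-0.3,-0.84,0,-0.01,0,-0.025,65],[-0.36,-1,0,-0.01,0,-0.05,65],[-0.36,-1,0,-0.01,0,-0.05,65]]

```text
t: 32.55
ee_pos: [0.4788, -0.2319, 0.136]
ee_rot: [-179.9, -0.3, 103.9]
force: [-0.5, 0.3, 0.2]
finger_gap: 0.0648
```

```bash
python3 -c "
from h import *
a=np.radians(104);go((.406-.012*np.cos(a),-.264-.012*np.sin(a),.095),104)"
```

```text
go [ 0.4089 -0.2756  0.095 ] yaw 104 -> [-0.129 -0.392  0.205] [-0.001 -0.004 -0.001] rows>= 2.0
```

servo_tool:
  moves:
    - [[-0.1,-0.28,0.05,0,0,0,65],[-0.12,-0.38,0.12,0,0,0,65],[-0.125,-0.39,0.2,0,0,0,65],[-0.125,-0.39,0.2,0,0,0,65]]

```text
t: 33.05
ee_pos: [0.4091, -0.274, 0.0946]
ee_rot: [-179.9, -0.4, 103.9]
force: [-0.2, 0.2, 0.2]
finger_gap: 0.0653
```

```bash
python3 -c "
from h import *
a=np.radians(104);go((.407-.012*np.cos(a),-.264-.012*np.sin(a),.012),104)
cv2.imwrite('pics/w24.png',wt())"
```

```text
go [ 0.4099 -0.2756  0.012 ] yaw 104 -> [-0.012  0.003  0.413] [-0.002 -0.005 -0.001] rows>= 2.0
wrist blob [202.  36.] 0.301 -0.1637 0.057 0.029 117.0
wrist blob [320. 204.] 0.4085 -0.2643 0.103 0.041 103.9
```

View pics/w24.png

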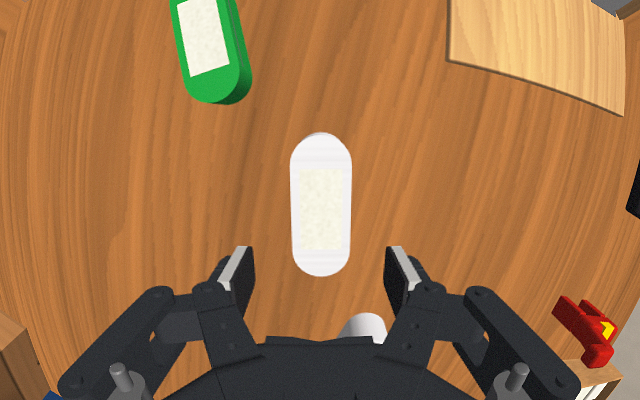

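Tin C at (320,204) is centred. Grip and lift.

servo_tool:
  moves:
    - [[-0.015,0.006,0.2,0,0,0,65],[-0.015,0.006,0.36,0,0,0,65],[-0.015,0.006,0.41,0,0,0,65],[-0.015,0.006,0.41,0,0,0,30],[-0.015,0.006,0.41,0,0,0,30],[-0.015,0.006,0.41,0,0,0,30],[-0.015,0.006,0.41,0,0,0,30],[-0.015,0.006,0.41,0,0,0,30]]

```text
t: 34.1
ee_pos: [0.4124, -0.2769, 0.0145]
ee_rot: [180.0, -0.3, 104.0]
force: [0.1, 0.3, 5.7]
finger_gap: 0.0388
```

servo_tool:
  moves:
    - [[0,0,-0.1,0,0,0,30],[0,0,-0.2,0,0,0,30],[0,0,-0.3,0,0,0,30],[0,0,-0.3,0,0,0,30]]

```text
t: 34.6
ee_pos: [0.4135, -0.278, 0.0758]
ee_rot: [179.9, -0.2, 104.0]
force: [-0.7, -0.7, -2.4]
finger_gap: 0.039
```

```bash
python3 -c "
from h import *
go(D(-.076,-.080,.07),99.5)"
```

```text
go [ 0.5091 -0.0956  0.07  ] yaw 99.5 -> [0.77  0.684 0.033] [ 0.001 -0.002  0.05 ] rows>= 4.0
```

servo_tool:
  moves:
    - [[0.2,0.18,0,0,0,0.02,30],[0.4,0.36,0,0,0,0.05,30],[0.6,0.54,0,0,0,0.05,30],[0.76,0.685,0,0,0,0.05,30],[0.76,0.685,0.1,0,0,0.05,30],[0.76,0.685,0.2,0,0,0.05,30],[0.76,0.685,0.22,0,0,0.05,30]]

```text
t: 35.48
ee_pos: [0.5078, -0.0967, 0.0303]
ee_rot: [-179.9, -0.3, 99.5]
force: [0.8, 0.7, -1.4]
finger_gap: 0.039
```

```bash
python3 -c "
from h import *
print(invD(r.sense()['ee_pos']))
go(D(-.076,-.075,.026),99.5)
cv2.imwrite('pics/w25.png',vision.snapshot('wrist')['img'])
"
```

```text
[-0.07746776 -0.08090084]
go [ 0.5082 -0.0907  0.026 ] yaw 99.5 -> [0.029 0.007 0.022] [-0.001 -0.003 -0.   ] rows>= 1.0
```

View pics/w25.png

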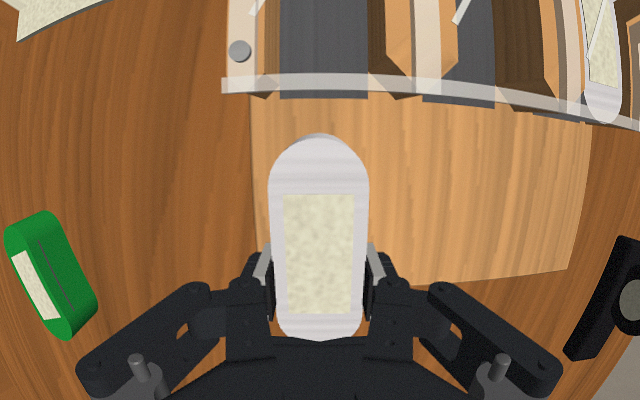

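Lane 0 floor spans columns 280–369 (centre 324.5) against the tin at 318, so shift +3 mm, lower and slide in.

servo_tool:
  moves:
    - [[0,0.016,0.02,0,0,0,30],[0,0.016,0.022,0,0,0,30],[0.05,0.016,0.022,0,0,0,30],[0.1,0.016,0.022,0,0,0,30],[0.15,0.016,0.022,0,0,0,30],[0.19,0.016,0.022,0,0,0,30]]

```text
t: 36.28
ee_pos: [0.505, -0.058, 0.0267]
ee_rot: [-179.9, -0.3, 99.5]
force: [-0.5, -0.5, -1.5]
finger_gap: 0.0391
```

```bash
python3 -c "
from h import *
print(invD(r.sense()['ee_pos']))
cv2.imwrite('pics/w26.png',vision.snapshot('wrist')['img'])
"
```

```text
[-0.07384878 -0.04224324]
```

View pics/w26.png

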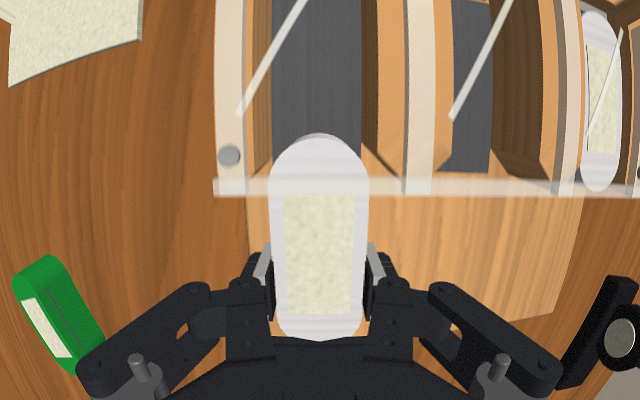

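Entering freely. Continue as before.

servo_tool:
  moves:
    - [[0.04,0,0,0,0,0,30],[0.08,0,0,0,0,0,30],[0.12,0,0,0,0,0,30],[0.12,0,0,0,0,0,30]]

```text
t: 36.83
ee_pos: [0.5006, -0.0331, 0.0267]
ee_rot: [-179.9, -0.3, 99.6]
force: [1.0, 0.3, -0.4]
finger_gap: 0.039
```

servo_tool:
  moves:
    - [[0,0,0,0,0,0,56],[0,0,0,0,0,0,56],[0,0,0,0,0,0,56],[-0.1,0,0,0,0,0,56],[-0.25,0,0,0,0,0,56],[-0.42,0,0,0,0,0,56],[-0.42,0,-0.05,0,0,0,0],[-0.42,0,-0.02,0,0,0,0]]

```text
t: 37.83
ee_pos: [0.5156, -0.116, 0.0312]
ee_rot: [180.0, -0.3, 99.6]
force: [0.6, -0.7, -0.4]
finger_gap: 0.0201
```

```bash
python3 -c "
from h import *
print(invD(r.sense()['ee_pos']))
go(D(-.0745,-.02,.032),99.5)
cv2.imwrite('pics/w27.png',vision.snapshot('wrist')['img'])
"
```

```text
[-0.07297463 -0.10122524]
go [ 0.5006 -0.0362  0.032 ] yaw 99.5 -> [ 0.406 -0.007 -0.002] [ 0.    -0.003  0.001] rows>= 2.0
```

View pics/w27.png

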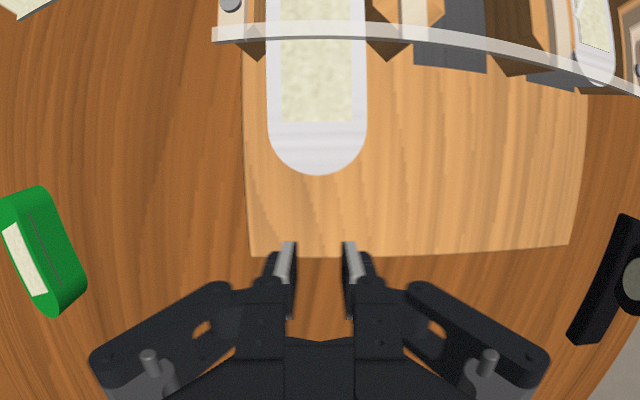

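servo_tool:
  moves:
    - [[0.06,-0.005,0,0,0,0,0],[0.12,-0.005,0,0,0,0,0],[0.18,-0.005,0,0,0,0,0],[0.23,-0.005,0,0,0,0,0],[0.28,-0.005,0,0,0,0,0],[0.33,-0.005,0,0,0,0,0],[0.37,-0.005,0,0,0,0,0],[0.4,-0.005,0,0,0,0,0]]

```text
t: 38.88
ee_pos: [0.5, -0.0363, 0.0302]
ee_rot: [-179.9, -0.3, 99.6]
force: [1.2, -0.9, -0.5]
finger_gap: 0.0001
```

servo_tool:
  moves:
    - [[0.015,0,0,0,0,0,0],[0.03,0,0,0,0,0,0],[0.038,0,0,0,0,0,0],[0.043,0,0,0,0,0,0],[0.046,0,0,0,0,0,0],[0.046,0,0,0,0,0,0]]

```text
t: 39.62
ee_pos: [0.4987, -0.028, 0.0303]
ee_rot: [-179.9, -0.2, 99.6]
force: [0.9, -4.8, -0.7]
finger_gap: -0.0002
```

```bash
python3 -c "
from h import *
print(invD(r.sense()['ee_pos']),r.sense()['force'])
W=vision.snapshot('wrist')
print([proj(W,D(-.0745,y,.05),True).round(1) for y in(0,.002,.004,.1,.101)])
cv2.imwrite('pics/w28.png',cv2.resize(W['img'][0:290,230:430],None,fx=3,fy=2,interpolation=cv2.INTER_CUBIC))
"
```

```text
[-0.07511222 -0.01164562] [ 0.91425269 -4.84917289 -0.71232095]
[array([318.6, 255.1]), array([318.6, 251. ]), array([318.6, 246.9]), array([318.6,  18.4]), array([318.6,  16.1])]
```

View pics/w28.png

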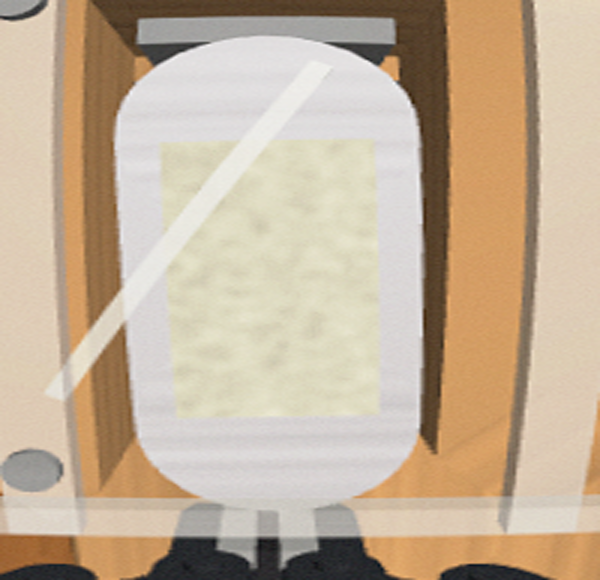

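Tin C is stopped at the same place (TCP y = -11.6 mm, 4.8 N), with its nose on the ejector at crop (268,38), so it is flush. Back off to tin B.

servo_tool:
  moves:
    - [[-0.1,0,0,0,0,0,0],[-0.3,0,0,0,0,0,0],[-0.5,0,-0.1,0,0,0,40],[-0.6,0,-0.3,0,0,0,65],[-0.6,0,-0.5,0,0,0,65]]

```text
t: 40.3
ee_pos: [0.5188, -0.1475, 0.1307]
ee_rot: [-179.9, -0.3, 99.4]
force: [-0.9, 0.7, -0.3]
finger_gap: 0.0543
```

```bash
python3 -c "
from h import *
for o in tins(): print(o)
a=np.radians(79.5);go((.4755-.012*np.cos(a),-.411-.012*np.sin(a),.14),79.5)"
```

```text
('top', 0.4565, -0.4256, 0.106, 0.043, 78.6, [431.0, 241.0])
('side', 0.3028, -0.1647, 0.058, 0.03, 116.6, [265.0, 249.0])
('side', 0.4547, -0.4355, 0.118, 0.045, 78.9, [344.0, 303.0])
go [ 0.4733 -0.4228  0.14  ] yaw 79.5 -> [-1.317 -0.468 -0.034] [ 0.003 -0.002  0.222] rows>= 5.0
```

Tin B was knocked aside: it is now at (.457,-.426), yaw 79. I'll use the new position.

servo_tool:
  moves:
    - [[-0.28,-0.1,0,0,0,0.05,65],[-0.55,-0.22,0,0,0,0.1,65],[-0.8,-0.33,0,0,0,0.16,65],[-1,-0.42,0,0,0,0.22,65],[-1,-0.42,0,0,0,0.22,65]]

```text
t: 41.02
ee_pos: [0.4713, -0.3606, 0.1325]
ee_rot: [179.7, -0.3, 79.5]
force: [0.4, 0.4, -0.0]
finger_gap: 0.0647
```

```bash
python3 -c "
from h import *
for o in tins(): print(o)
a=np.radians(78.7);go((.458-.012*np.cos(a),-.4255-.012*np.sin(a),.095),78.7)"
```

```text
('top', 0.3005, -0.1655, 0.058, 0.03, 116.5, [344.0, 285.0])
('side', 0.3027, -0.1645, 0.058, 0.03, 116.6, [265.0, 249.0])
('side', 0.4547, -0.4355, 0.118, 0.045, 78.9, [344.0, 303.0])
go [ 0.4556 -0.4373  0.095 ] yaw 78.7 -> [-0.406 -0.01   0.185] [ 0.003 -0.004  0.011] rows>= 2.0
```

servo_tool:
  moves:
    - [[-0.28,-0.01,0.05,0,0,0.01,65],[-0.39,-0.01,0.1,0,0,0.01,65],[-0.4,-0.01,0.18,0,0,0.01,65],[-0.4,-0.01,0.18,0,0,0.01,65]]

```text
t: 41.62
ee_pos: [0.4551, -0.4335, 0.0939]
ee_rot: [180.0, -0.5, 78.9]
force: [0.2, -0.0, -0.7]
finger_gap: 0.065
```

```bash
python3 -c "
from h import *
a=np.radians(78.7);go((.458-.012*np.cos(a),-.4255-.012*np.sin(a),.012),78.7)
cv2.imwrite('pics/w29.png',wt())"
```

```text
go [ 0.4556 -0.4373  0.012 ] yaw 78.7 -> [-0.022  0.006  0.41 ] [ 0.    -0.006  0.002] rows>= 2.0
wrist blob [320. 208.] 0.4575 -0.4266 0.104 0.041 79.2
```

View pics/w29.png

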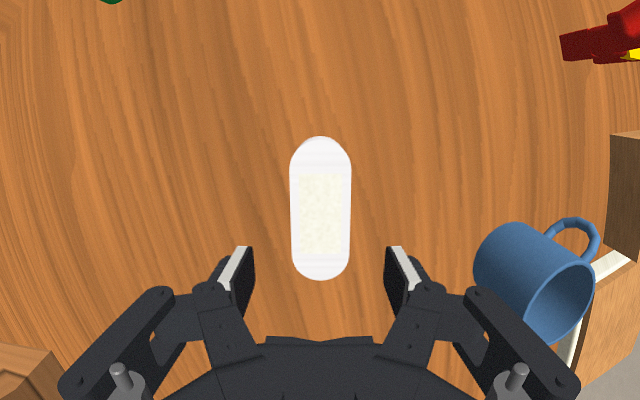

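Tin B at (320,208) is centred, and the mug at (535,280) is clear of the fingers. Grip and lift.

servo_tool:
  moves:
    - [[-0.018,0.004,0.2,0,0,0,65],[-0.018,0.004,0.36,0,0,0,65],[-0.018,0.004,0.41,0,0,0,65],[-0.018,0.004,0.41,0,0,0,30],[-0.018,0.004,0.41,0,0,0,30],[-0.018,0.004,0.41,0,0,0,30],[-0.018,0.004,0.41,0,0,0,30],[-0.018,0.004,0.41,0,0,0,30]]

```text
t: 42.68
ee_pos: [0.4569, -0.4377, 0.0144]
ee_rot: [179.8, -0.4, 78.9]
force: [0.5, 2.0, 5.3]
finger_gap: 0.0386
```

servo_tool:
  moves:
    - [[0,0,-0.1,0,0,0,30],[0,0,-0.2,0,0,0,30],[0,0,-0.3,0,0,0,30],[0,0,-0.3,0,0,0,30]]

```text
t: 43.18
ee_pos: [0.4575, -0.4391, 0.076]
ee_rot: [179.6, -0.3, 78.9]
force: [0.7, 0.1, -1.7]
finger_gap: 0.0393
```

```bash
python3 -c "
from h import *
go(D(.0015,-.080,.07),99.5)"
```

```text
go [ 0.5855 -0.0828  0.07  ] yaw 99.5 -> [1.871 0.285 0.042] [ 0.005 -0.003 -0.229] rows>= 7.0
```

servo_tool:
  moves:
    - [[0.27,0.04,-0.02,0,0,-0.05,30],[0.53,0.08,-0.02,0,0,-0.11,30],[0.78,0.12,-0.02,0,0,-0.17,30],[0.98,0.15,-0.02,0,0,-0.23,30],[0.98,0.15,-0.02,0,0,-0.23,30]]

```text
t: 43.8
ee_pos: [0.5247, -0.2497, 0.0802]
ee_rot: [179.6, -0.2, 99.9]
force: [-0.5, -0.8, -1.7]
finger_gap: 0.039
```

```bash
python3 -c "
from h import *
go(D(.0015,-.080,.032),99.5)"
```

```text
go [ 0.5855 -0.0828  0.032 ] yaw 99.5 -> [0.769 0.44  0.247] [ 0.005 -0.003  0.004] rows>= 3.0
```

servo_tool:
  moves:
    - [[0.26,0.15,0,0,0,0,30],[0.52,0.3,0,0,0,0.004,30],[0.76,0.44,0,0,0,0.004,30],[0.76,0.44,0.1,0,0,0.004,30],[0.76,0.44,0.22,0,0,0.004,30],[0.76,0.44,0.245,0,0,0.004,30],[0.76,0.44,0.245,0,0,0.004,30]]

```text
t: 44.68
ee_pos: [0.5852, -0.0853, 0.032]
ee_rot: [179.7, -0.3, 99.4]
force: [0.1, 0.4, -0.9]
finger_gap: 0.0389
```

```bash
python3 -c "
from h import *
print(invD(r.sense()['ee_pos']))
go(D(.0015,-.075,.026),99.5)
cv2.imwrite('pics/w30.png',vision.snapshot('wrist')['img'])
"
```

```text
[ 0.00077624 -0.0824026 ]
go [ 0.5847 -0.0779  0.026 ] yaw 99.5 -> [0.037 0.003 0.03 ] [ 0.004 -0.003 -0.001] rows>= 1.0
```

View pics/w30.png

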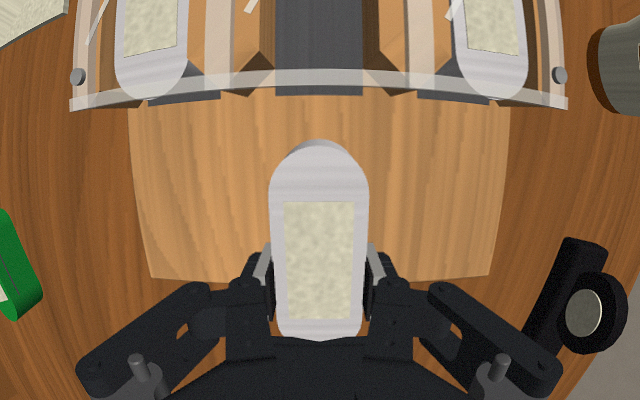

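Lane 1 floor spans columns 276–362 (centre 319), aligned with the tin at 318. Lower and slide in.

servo_tool:
  moves:
    - [[0,0.002,0.02,0,0,0,30],[0,0.002,0.028,0,0,0,30],[0.05,0.002,0.028,0,0,0,30],[0.1,0.002,0.028,0,0,0,30],[0.15,0.002,0.028,0,0,0,30],[0.19,0.002,0.028,0,0,0,30]]

```text
t: 45.48
ee_pos: [0.5799, -0.0467, 0.0273]
ee_rot: [179.6, -0.2, 99.5]
force: [0.7, -0.3, -1.0]
finger_gap: 0.0388
```

```bash
python3 -c "
from h import *
print(invD(r.sense()['ee_pos']))
cv2.imwrite('pics/w31.png',vision.snapshot('wrist')['img'])
"
```

```text
[ 0.00193461 -0.04349895]
```

View pics/w31.png

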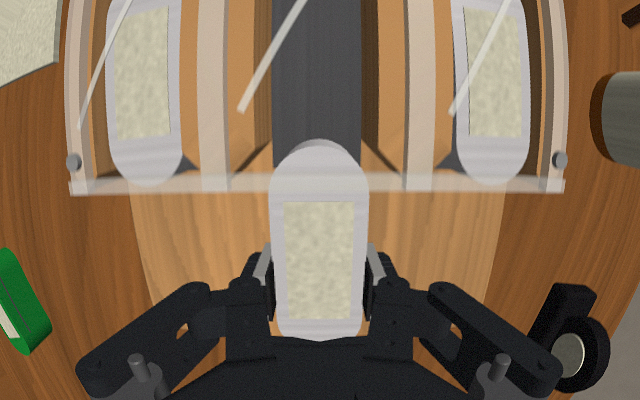

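servo_tool:
  moves:
    - [[0.04,0,0,0,0,0,30],[0.08,0,0,0,0,0,30],[0.12,0,0,0,0,0,30],[0.12,0,0,0,0,0,30]]

```text
t: 46.02
ee_pos: [0.5756, -0.0217, 0.0274]
ee_rot: [179.6, -0.3, 99.5]
force: [0.4, 0.2, -1.3]
finger_gap: 0.0391
```

servo_tool:
  moves:
    - [[0,0,0,0,0,0,56],[0,0,0,0,0,0,56],[0,0,0,0,0,0,56],[-0.1,0,0,0,0,0,56],[-0.25,0,0,0,0,0,56],[-0.42,0,0,0,0,0,56],[-0.42,0,-0.05,0,0,0,0],[-0.42,0,-0.02,0,0,0,0]]

```text
t: 47.02
ee_pos: [0.5907, -0.1053, 0.0321]
ee_rot: [179.5, -0.2, 99.5]
force: [-0.9, 0.1, 0.9]
finger_gap: 0.0202
```

```bash
python3 -c "
from h import *
print(invD(r.sense()['ee_pos']))
go(D(.0015,-.02,.031),99.5)
cv2.imwrite('pics/w32.png',vision.snapshot('wrist')['img'])
"
```

```text
[ 0.00287813 -0.10301673]
go [ 0.5756 -0.0236  0.031 ] yaw 99.5 -> [ 0.415 -0.007  0.007] [ 0.006 -0.003 -0.   ] rows>= 2.0
```

View pics/w32.png

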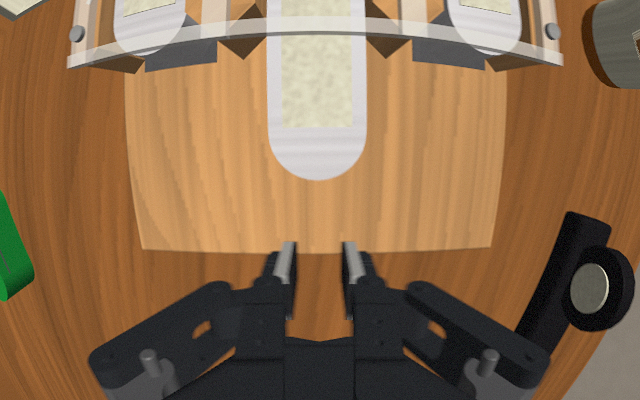

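Tin B is straight in lane 1, tail at (318,178). Push it home.

servo_tool:
  moves:
    - [[0.06,-0.005,0,0,0,0,0],[0.12,-0.005,0,0,0,0,0],[0.18,-0.005,0,0,0,0,0],[0.23,-0.005,0,0,0,0,0],[0.28,-0.005,0,0,0,0,0],[0.33,-0.005,0,0,0,0,0],[0.37,-0.005,0,0,0,0,0],[0.41,-0.005,0,0,0,0,0]]

```text
t: 48.08
ee_pos: [0.5748, -0.0234, 0.0309]
ee_rot: [179.6, -0.3, 99.5]
force: [-0.3, -1.5, -2.1]
finger_gap: -0.0
```

servo_tool:
  moves:
    - [[0.015,0,0,0,0,0,0],[0.03,0,0,0,0,0,0],[0.038,0,0,0,0,0,0],[0.043,0,0,0,0,0,0],[0.046,0,0,0,0,0,0],[0.046,0,0,0,0,0,0]]

```text
t: 48.82
ee_pos: [0.5735, -0.0153, 0.031]
ee_rot: [179.6, -0.2, 99.5]
force: [1.9, -4.8, -0.8]
finger_gap: -0.0001
```

```bash
python3 -c "
from h import *
print(invD(r.sense()['ee_pos']),r.sense()['force'])
W=vision.snapshot('wrist')
cv2.imwrite('pics/w33.png',cv2.resize(W['img'][0:290,230:430],None,fx=3,fy=2,interpolation=cv2.INTER_CUBIC))
"
```

```text
[ 0.00077816 -0.01144845] [ 1.93184652 -4.84674599 -0.79622343]
```

View pics/w33.png

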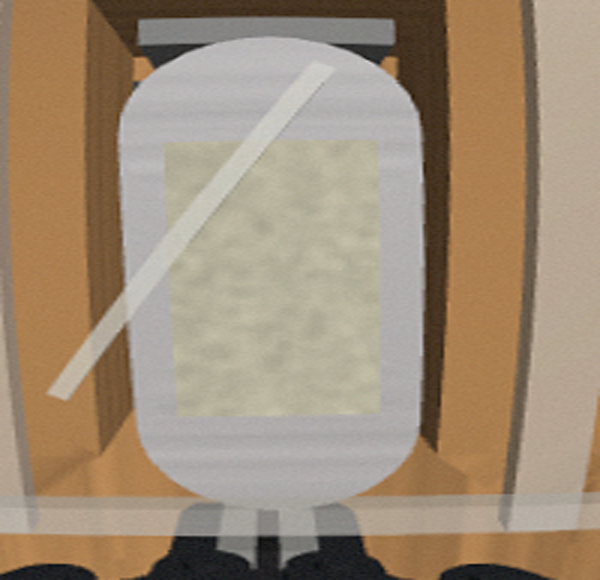

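Same stop position and force, so it is flush. Retreat, rise and do the final check.

servo_tool:
  moves:
    - [[-0.1,0,0,0,0,0,0],[-0.3,0,0,0,0,0,0],[-0.5,0,-0.1,0,0,0,30],[-0.6,0,-0.3,0,0,0,60],[-0.6,0,-0.6,0,0,0,60],[-0.6,0,-0.7,0,0,0,60],[-0.6,0,-0.7,0,0,0,60]]

```text
t: 49.75
ee_pos: [0.5938, -0.1354, 0.1726]
ee_rot: [179.4, -0.1, 99.4]
force: [0.4, 0.0, -0.2]
finger_gap: 0.0599
```

servo_tool:
  moves:
    - [[-0.1,0,0,0,0.1,0,60],[-0.1,0,0,0,0.2,0,60],[-0.1,0,0,0,0.3,0,60],[-0.1,0,0,0,0.4,0,60],[-0.1,0,0,0,0.4,0,60]]

```text
t: 50.38
ee_pos: [0.595, -0.1568, 0.1663]
ee_rot: [179.8, -36.5, 99.4]
force: [0.6, 0.4, -0.1]
finger_gap: 0.0596
```

```bash
python3 -c "
from h import *
W=vision.snapshot('wrist');cv2.imwrite('pics/w34.png',cv2.resize(W['img'][0:250,120:520],None,fx=2,fy=2,interpolation=cv2.INTER_CUBIC))
T=vision.snapshot('top');cv2.imwrite('pics/t34.png',T['img'])
s=vision.snapshot('side')['img'];cv2.imwrite('pics/s34.png',s)
"
```

```text
(no output)
```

View pics/w34.png

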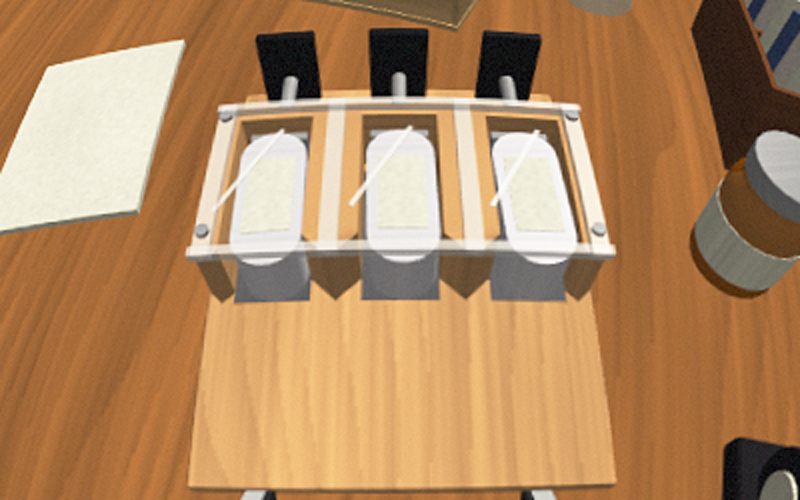

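View pics/t34.png

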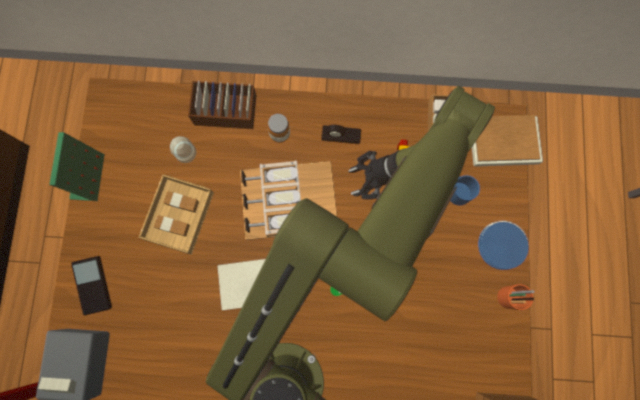

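View pics/s34.png

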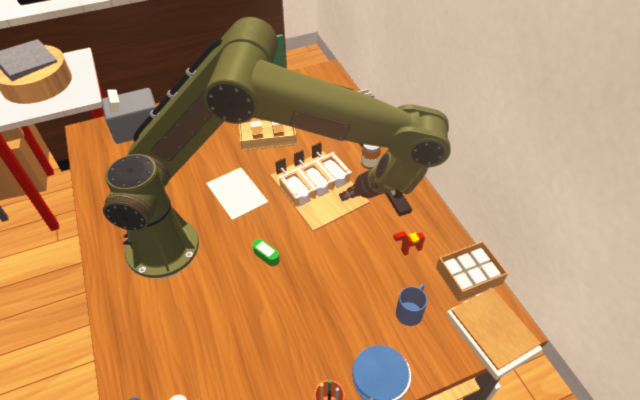

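All three tins are flush (faces end at row ~300 on the floor front) and the paddles are back. The cartons are in the crate at top (183,201) and (172,226), the mug, horse and tape dispenser are at their first pixels, and the arm is clear. Handing in.

```bash
python3 -c "
from h import *
print(r.close_job())"
```

```text
the job is handed in; nothing more can be done
None
```

The job is done and handed in at about 50 s of the 210 s allowed. I pushed both old cartons out with their paddles and put them in the returns crate. Then I slid all three white tins in under the cover, one per lane.

- **Tins:** All three look flush in the last tilted wrist view. Each one stopped with the pushing fingers at the same depth and 5–6 N of force.
- **Paddles and crate:** The paddles are back at rest, and both cartons lie flat inside the crate.
- **Other goods:** The mug, horse and tape dispenser show at their starting pixels in the side view. I did not re-measure the jar, globe or green look-alike, but the arm touched none of them.
- **Surprises:** One tin was knocked about 2 cm during the run, so I measured it again before gripping it. I saw no slip in any grip.
- **Disagreements:** The cameras differed by about 2 mm on where the dispenser stands, so I lined each tin up with its lane in the wrist view. After the first tin, a dark strip under its end made it look short of flush. A tilted view showed it was only the tin's shaded end.

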